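# Load the tube rotator's graded spring clips

## Task

Load the tube rotator: take the three capped sample tubes out of the foam cradle and click each across the rails into the spring clips of its own size, so that they lie in size order, pressed fully home in both clips and with every cap towards the rotator's front (its control-panel side). Let go of them and leave the rack of standing samples and the marker pen where they are.

Things in the scene. Friction and masses are not known exactly. Their poses are not given: they have to be found in the camera images.
- rotator: Tube rotator, fixed. Pale grey base 150 x 300 mm, top 17 mm up; drive pod at its +y end, 122 mm high, control panel on its front (-x) face; bearing post at the -y end. Between them, locked level, a ladder frame: two aluminium rails along y, 12 mm wide, centres at x = -26 and +26 mm, tops 100 mm up, open between and below. Clips at y = -58, 0, +58 mm. Origin: on the table under the frame's middle.
- seat_small (a point): Pair of spring clips for the 13 mm tube, at one end of the frame (y -58 or +58): one 11 mm wide clip per rail, inner edges 21 mm from the mid-line. Point: midway, on a seated tube's axis, 110.5 mm above the table; x along that axis, away from the rotator's front; z up. Flared steel jaws guide a tube up to 3 mm off line; it meets them 10 to 14 mm above its seat, needs a push of 5 to 12 N in all and snaps onto a saddle.
- seat_medium (a point): Pair of spring clips for the 17 mm tube, in the frame's middle: one 11 mm wide clip per rail, inner edges 21 mm from the mid-line. Point: midway, on a seated tube's axis, 112.5 mm above the table; x along that axis, away from the rotator's front; z up. Flared steel jaws guide a tube up to 3 mm off line; it meets them 10 to 14 mm above its seat, needs a push of 5 to 12 N in all and snaps onto a saddle.
- seat_large (a point): Pair of spring clips for the 30 mm tube, at the other end from the small pair: one 11 mm wide clip per rail, inner edges 21 mm from the mid-line. Point: midway, on a seated tube's axis, 119.0 mm above the table; x along that axis, away from the rotator's front; z up. Flared steel jaws guide a tube up to 3 mm off line; it meets them 10 to 14 mm above its seat, needs a push of 5 to 12 N in all and snaps onto a saddle.
- tube_small_mid (a point): Centre of the small sample tube's straight barrel, on its axis: 13 mm wide, white label, red cap 17 mm wide, 18 mm long, 110.5 mm overall, about 16 g. Its x runs along the tube to the cap; the straight barrel spans x = -44 to +42 mm, the cap follows. It starts level in any of the cradle's grooves, axis 41.2 mm above the table; its y and z turn as it rolls.
- tube_small_cap (a point): Centre of the red cap of the small tube.
- tube_medium_mid (a point): Centre of the medium sample tube's straight barrel, on its axis: 17 mm wide, white label, blue cap 22 mm wide, 14 mm long, 120 mm overall, about 24 g. Its x runs along the tube to the cap; the straight barrel spans x = -40 to +44 mm, the cap follows. It starts level in any of the cradle's grooves, axis 44.0 mm above the table; its y and z turn as it rolls.
- tube_medium_cap (a point): Centre of the blue cap of the medium tube.
- tube_large_mid (a point): Centre of the large sample tube's straight barrel, on its axis: 30 mm wide, white label, orange cap 35 mm wide, 14 mm long, 115 mm overall, about 65 g. Its x runs along the tube to the cap; the straight barrel spans x = -42 to +44 mm, the cap follows. It starts level in any of the cradle's grooves, axis 53.2 mm above the table; its y and z turn as it rolls.
- tube_large_cap (a point): Centre of the orange cap of the large tube.
- cradle: White foam cradle, fixed, 132 mm along x (the tubes' direction) by 186 mm: a 12 mm base and two ridges 55 mm high, 12 mm thick, inner faces 24 mm either side of the middle, leaving a finger channel 48 mm wide down to the base. V grooves across both ridges at y = -58, 0, +58 mm carry the tubes, caps to +x. Origin: under its centre on the table.
- sample_rack: Bystander: white foam block 80 x 150 x 32 mm with seven standing red-capped tubes, 96 mm high in all. Origin under its centre.
- marker: Bystander: black marker pen, 120 x 12 mm, lying on the table among the workpieces. Origin under its centre.
There are look-alikes about, which are no part of the job. What is shaped like the part that bears tube_large_mid but black or pink is not meant. What is shaped like the part that bears tube_small_mid but yellow is not meant.

How it is judged:
By the outcome, as a careful person would: the job done as asked, in the order asked, and still so for the second after the job is handed in, with the robot touching nothing.
It also fails if it takes over 72 s, if anything falls off the work surface, if the arm or the gripper's body presses on something with over 40 N, if the wrist force passes 120 N, or if a joint passes its speed limit or range.

## Robot

A 6-joint arm with a two-finger parallel gripper is mounted at the origin on the work surface. World frame = base frame: x ahead of the robot, y to its left, z up, the work surface at z = 0. Lengths are in m, angles in degrees, forces in N, time in s.
With the tool pointing down it reaches from about 0.4 to 0.825 m from the base axis. Payload 7 kg.
Tool frame: the origin (TCP) lies midway between the tips of the shut fingers; the grasp point (between the pads) lies ctrl.tcp_to_grasp behind it (ctrl.tcp_to_grasp is the distance from the TCP to the grasp point, in m); y points along the fingers, z is the direction in which the jaws open and shut, and the axes are right-handed (so a half turn about y gives the same grasp; the last joint's range is limited). The gripper opens to 88 mm and grips with 3 to 60 N. Pads are 19 mm wide; open, the fingers measure 130 mm over their backs; the gripper's body (78 mm by 193 mm) begins 47 mm behind the grasp point.
Start: joints at [16.507, 20.546, 0.682, 0, -70.136, -16.507], TCP at [0.675, -0, 0.227] pointing down, gripper open.
Joint ranges: [-176.03, 176.03], [-82.01, 121.73], [-58.28, 71.71], [-173.87, 95.51], [-174.79, -0.11], [-173.66, 173.66]. Speed limits (degrees/s): [136.94, 136.94, 172.46, 180, 180, 180].

## Interface

Orientations are given as [roll, pitch, yaw] about the fixed x, y, z axes, in that order (R = Rz(yaw) Ry(pitch) Rx(roll)).
In Python, from plant import ctrl, snapshot, silhouettes gives the robot as it stands.
- The arm moves only by the shell command python3 -m pendant 'ROWS'. ROWS is JSON, a list that holds one entry, the list of rows, each a list of 7 numbers: the shift along the tool's x, y, z in cm, then the turn, a rotation vector about the tool's x, y, z in degrees, then the opening, from 0 (shut) to 1 (fully open). In form: [[[x, y, z, rx, ry, rz, hand], ...]]. A call has 1 to 12 rows; each row shifts and turns the commanded pose from where the row before left it, along the tool's axes as they then stand; what a row does not reach is not made up. A row lasts 1/12 s, in which the tool goes at most 41.7 mm and 7.16 degrees, less where a joint would pass 70% of its speed; a pose out of reach is approached as far as the arm can. A call with a gripper value outside its range is refused whole. The fingers move at their own pace and stop on an object; the grip force is fixed at half the most. Time passes only in rows, so rows that do not move let the fingers close. It gives the time, the measured TCP pose, the force and the opening at its end, in the units of the state.
- ctrl.get_obs(): the state, without advancing time (a new reading comes with each control period).
- snapshot(name): name is "scene" or "side" or "wrist"; returns a dict with "image" (400x640x3 uint8, red, green, blue), "camera_matrix" (3x3 intrinsics, pixels), "dist_coeffs" ([k1, k2, p1, p2, k3] as OpenCV has them; the pictures are not rectified), "eye" and "orientation" of the camera in the world; the wrist camera has in their place "mount" (4x4, takes a point from camera to tool coordinates, whose origin is the TCP and whose axes are the tool frame's). Camera axes: x right, y down, z forward; pixel columns grow to the right and rows downward; lengths in m; the calibration is good to about 2 mm. A picture is of the moment at which its call begins: read the wrist's pose just before it. There is no depth.
- ctrl.close_job(): hands the job in, once; it reports no verdict.
Trained networks look in a picture, given as the dict that the camera call returned (one of the last four; its "shot" number tells which), for a name from the list of things; names that differ only in an ending like _2 or _b are one class to them, and where a whole thing is asked for, a point or a joint stands for the part that bears it (a point fixed in the world has none). Each returns a list of dicts, best first, with "confidence" (0 to 1); they miss things now and then, are a little off and sometimes report something else, mostly with a low value. They report only what shows in the picture. A call takes as long as a camera call. They do not tell look-alikes from the thing itself.
- silhouettes(picture, thing): "mask" (400x640 bool, what is visible of it) and "bbox" ([left, top, width, height] in pixels, round what is visible of it).
The state is a dict: "clock": time; "joint_pos": joint angles; "qvel": joint speeds; "tau": joint torques, N m; "tool_pos": TCP position; "orientation": TCP orientation; "force": force on the tool from outside, world axes, zero at the start; "moment": the same for the moment, N m; "opening": finger opening in m.
Only numpy, scipy, OpenCV 4.12 (cv2) and the standard library are available. Lean on these libraries where they do the work, as an engineer would, in place of code of your own. Each camera call takes 0.05 s, during which the arm holds its last target.

## Working session

There is one attempt and no reset: what is moved stays moved. The work goes in short steps, Python scripts to look and compute and a shell command to move; the robot and the scene stay as the last step left them, time stands still between calls to the robot, and variables do not carry over. Pictures are saved under pics/ and viewed, and the job is handed in when it is done.

```bash
ls; mkdir -p pics
python3 - <<'E'
from plant import ctrl, snapshot, silhouettes
import cv2
print(ctrl.get_obs()); print(ctrl.tcp_to_grasp)
for n in ["scene","side","wrist"]:
    s=snapshot(n)
    cv2.imwrite(f"pics/{n}0.png",s["image"][:,:,::-1])
    print(n,{k:v for k,v in s.items() if k!="image"})
E
```

```text
pics
{'clock': 0.0, 'joint_pos': array([ 1.65087369e+01,  2.05931662e+01,  6.32919669e-01, -1.93352501e-02,
       -7.01378992e+01, -1.65077463e+01]), 'qvel': array([ 0.08353214,  0.03472964,  0.068178  , -0.04528101,  0.02139652,
       -0.01145021]), 'tau': array([-8.00930356e-04, -5.82726967e+01,  2.93058443e+01,  6.99745238e+00,
        6.93249181e-03, -2.06530804e-04]), 'tool_pos': array([ 6.74492031e-01, -1.59602624e-05,  2.25599156e-01]), 'orientation': array([-8.99007347e+01,  1.04632223e-02,  8.99944148e+01]), 'force': array([-0.15012246,  0.17593205, -0.29829237]), 'moment': array([0.05230967, 0.02188923, 0.01876735]), 'opening': 0.0877441152550773}
0.0188
scene {'camera_matrix': array([[371.52868077,   0.        , 328.26969212],
       [  0.        , 371.52868077, 204.87242411],
       [  0.        ,   0.        ,   1.        ]]), 'dist_coeffs': array([-0.00427667,  0.        ,  0.        ,  0.        ,  0.        ]), 'eye': array([ 1.00693131, -0.61544796,  0.65741223]), 'orientation': array([-123.51513431,    0.74953594,   34.82487045]), 'shot': 1}
side {'camera_matrix':
[... 301 characters left out ...]
entation': array([-128.56212927,    0.40651576, -146.64930822]), 'shot': 2}
wrist {'camera_matrix': array([[350.05240384,   0.        , 320.54600996],
       [  0.        , 350.05240384, 201.03822943],
       [  0.        ,   0.        ,   1.        ]]), 'dist_coeffs': array([-0.0635966,  0.       ,  0.       ,  0.       ,  0.       ]), 'mount': array([[ 4.48931579e-04,  9.69551123e-01,  2.44888583e-01,
        -6.52137686e-02],
       [ 1.17340338e-04, -2.44888657e-01,  9.69551201e-01,
        -1.58877112e-01],
       [ 9.99999892e-01, -4.06526843e-04, -2.23705708e-04,
        -2.39021083e-04],
       [ 0.00000000e+00,  0.00000000e+00,  0.00000000e+00,
         1.00000000e+00]]), 'shot': 3}
```

View pics/scene0.png

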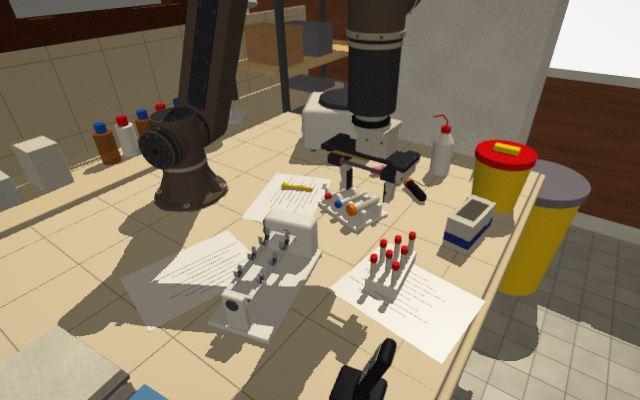

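View pics/side0.png

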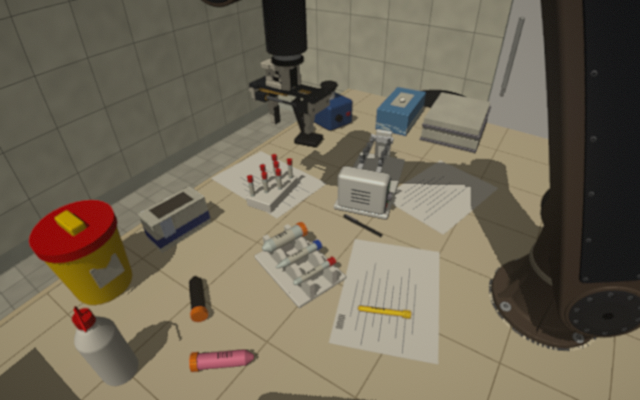

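View pics/wrist0.png

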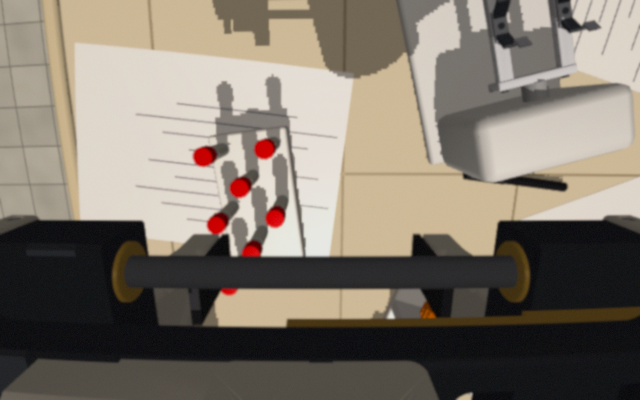

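```bash
cat > h.py <<'E'
import numpy as np, cv2
from scipy.spatial.transform import Rotation as Ro
from plant import ctrl, snapshot, silhouettes
def Rm(rpy): return Ro.from_euler('xyz',rpy,degrees=True).as_matrix()
def cam(s,obs=None):
    if 'mount' in s:
        T=np.eye(4);T[:3,:3]=Rm(obs['orientation']);T[:3,3]=obs['tool_pos'];C=T@s['mount'];return C[:3,:3],C[:3,3]
    return Rm(s['orientation']),np.array(s['eye'])
def ray(s,uv,RC):
    p=cv2.undistortPoints(np.array(uv,float).reshape(-1,1,2),s['camera_matrix'],s['dist_coeffs']).reshape(-1,2)
    return np.c_[p,np.ones(len(p))]@RC[0].T
def onz(s,uv,z,RC):
    d=ray(s,uv,RC);return RC[1]+d*((z-RC[1][2])/d[:,2])[:,None]
def proj(s,P,RC):
    X=(np.array(P,float).reshape(-1,3)-RC[1])@RC[0]
    return cv2.projectPoints(X,np.zeros(3),np.zeros(3),s['camera_matrix'],s['dist_coeffs'])[0].reshape(-1,2)
def save(img,name,crop=None,sc=1):
    if crop: x,y,w,h=crop; img=img[y:y+h,x:x+w]
    img=cv2.resize(img,None,fx=sc,fy=sc,interpolation=cv2.INTER_CUBIC)
    cv2.imwrite('pics/'+name,img[:,:,::-1])
E
python3 - <<'E'
from h import *
s=snapshot('scene');RC=cam(s)
save(s['image'],'sc1.png',(200,140,260,210),3)
for t,z in [('tube_small_mid',.041),('tube_medium_mid',.044),('tube_large_mid',.053),('tube_small_cap',.041),('tube_medium_cap',.044),('tube_large_cap',.053),('cradle',.03),('rotator',.06),('marker',.006),('sample_rack',.03)]:
    for r in silhouettes(s,t)[:4]:
        m=r['mask'];v,u=np.nonzero(m);c=[u.mean(),v.mean()]
        print(t,round(r['confidence'],2),np.round(r['bbox']),np.round(c,1),np.round(onz(s,c,z,RC)[0],3),m.sum())
s=snapshot('side')
save(s['image'],'si1.png',(230,90,260,220),3)
E
```

```text
tube_small_mid 0.52 [280. 182.  36.   8.] [295.9 186.4] [0.319 0.175 0.041] 123
tube_medium_mid 0.6 [234. 265.  29.  17.] [249.3 274.2] [ 0.485 -0.204  0.044] 139
tube_medium_mid 0.5 [334. 189.  31.  19.] [349.5 198.6] [0.505 0.205 0.044] 190
tube_large_mid 0.75 [402. 178.  28.  22.] [415.1 189.1] [0.654 0.354 0.053] 283
tube_large_mid 0.65 [344. 192.  37.  24.] [362.5 204.3] [0.562 0.188 0.053] 412
tube_small_cap 0.54 [279. 184.  34.   8.] [297.1 186.5] [0.323 0.177 0.041] 148
tube_small_cap 0.42 [326. 189.  22.   9.] [335.1 192.6] [0.447 0.214 0.041] 82
tube_medium_cap 0.7 [336. 190.  27.  16.] [350.  198.2] [0.506 0.208 0.044] 154
tube_large_cap 0.64 [347. 191.  32.  23.] [361.7 204.3] [0.559 0.186 0.053] 352
tube_large_cap 0.39 [377. 164.   5.   4.] [379.3 166.8] [0.49  0.424 0.053] 19
cradle 0.66 [321. 183.  66.  49.] [351.6 209.1] [0.531 0.178 0.03 ] 1289
rotator 0.74 [208. 207. 118. 137.] [270.2 278.2] [ 0.547 -0.197  0.06 ] 7929
sample_rack 0.64 [363. 230.  56.  66.] [390.8 266.3] [0.741 0.019 0.03 ] 2043
```

View pics/sc1.png

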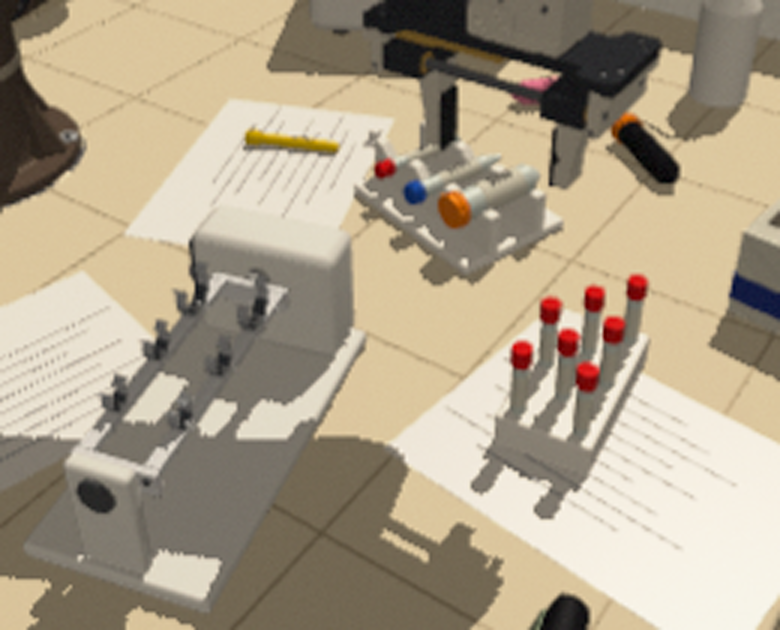

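View pics/si1.png

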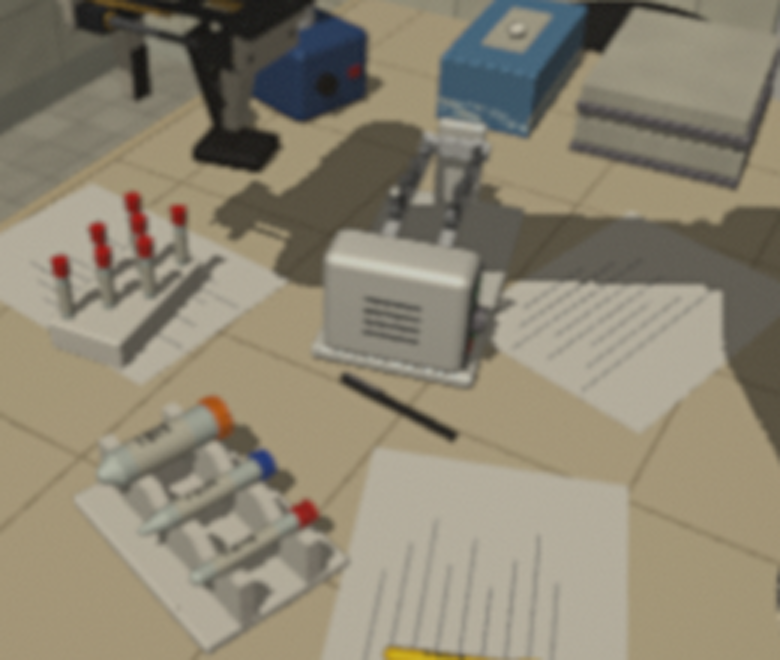

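```bash
python3 -m pendant '[[[-2,-1.5,1.9,0,0,0,1],[-2,-1.5,1.9,0,0,0,1],[-2,-1.5,1.9,0,0,0,1],[-2,-1.5,1.9,0,0,0,1],[-2,-1.5,1.9,0,0,0,1],[0,0,0,0,0,0,1],[0,0,0,0,0,0,1],[0,0,0,0,0,0,1]]]'
python3 - <<'E'
from h import *
import pickle
o=ctrl.get_obs();s=snapshot('wrist');pickle.dump((o,s),open('w1.pkl','wb'))
print(o['tool_pos'],o['orientation'],o['clock'])
save(s['image'],'w1.png')
E
```

```text
clock: 1.42
tool_pos: [0.5799, -0.0999, 0.3015]
orientation: [-90.0, -0.0, 90.0]
force: [0.2, -0.2, -0.5]
opening: 0.0875
[ 0.5799268  -0.099929    0.30152445] [-9.00192337e+01 -2.39389634e-02  8.99722459e+01] 1.4167
```

View pics/w1.png

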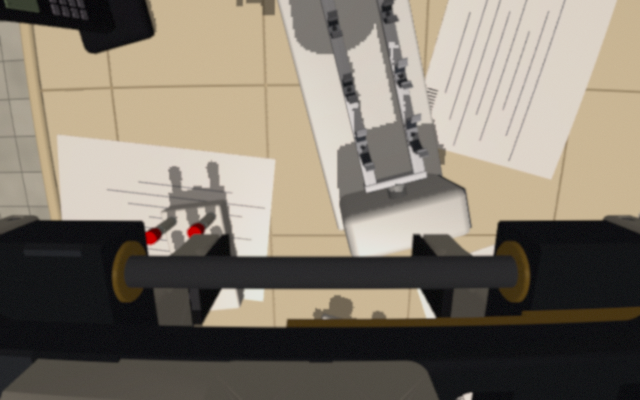

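Run:
```python
from h import *
import pickle
o,s=pickle.load(open('w1.pkl','rb'))
save(s['image'],'w1z.png',(270,0,210,150),3.8)
```

```text
(no output)
```

View pics/w1z.png

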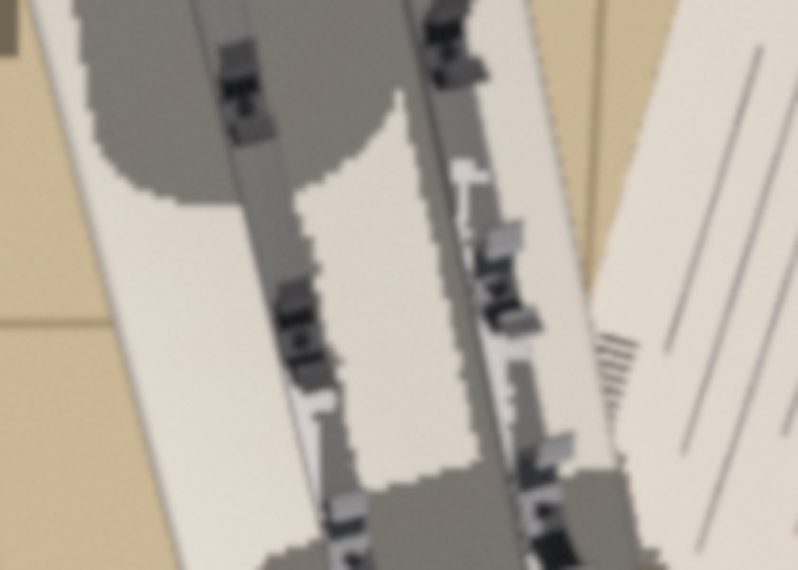

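Run:
```python
from h import *
import pickle
o,s=pickle.load(open('w1.pkl','rb'));RC=cam(s,o)
z=lambda a:np.array(a,float)/3.8+[270,0]
b=onz(s,z([(35,0),(185,570),(525,0),(645,540)]),.017,RC)
print('base',b.round(4)); 
for i in (0,2): d=b[i]-b[i+1]; print(np.degrees(np.arctan2(d[0],-d[1])))
n=np.array([1,0]);
r=onz(s,z([(190,0),(320,510),(405,0),(530,570)]),.1,RC);print('rail',r.round(4))
for i in (0,2): d=r[i]-r[i+1]; print(np.degrees(np.arctan2(d[0],-d[1])))
c=onz(s,z([(243,100),(302,340),(352,555),(447,42),(500,290),(547,510)]),.102,RC)[:,:2]
print(c.round(4))
M=np.array([(26,-58),(26,0),(26,58),(-26,-58),(-26,0),(-26,58)])/1000
from scipy.optimize import least_squares
f=lambda p:((M@np.array([[np.cos(p[2]),np.sin(p[2])],[-np.sin(p[2]),np.cos(p[2])]])+p[:2])-c).ravel()
q=least_squares(f,[.55,-.2,.2]);p=q.x;print(p[:2],np.degrees(p[2]),(q.fun*1000).round(1))
# overlay
def W(P):
    P=np.array(P,float);R=Ro.from_euler('z',p[2]).as_matrix();return P@R.T+[p[0],p[1],0]
img=cv2.resize(s['image'],None,fx=1.6,fy=1.6).copy()
def line(P,col):
    t=np.linspace(0,1,30)[:,None];P=np.array(P);Q=W((P[0]*(1-t)+P[1]*t)/1000)
    uv=proj(s,Q,RC)*1.6
    cv2.polylines(img,[uv.astype(int).reshape(-1,1,2)],False,col,1)
for x in (-75,75): line([(x,-150,17),(x,150,17)],(255,0,0))
for y in (-150,150): line([(-75,y,17),(75,y,17)],(255,0,0))
for x in (-32,-20,20,32): line([(x,-80,100),(x,80,100)],(0,255,0))
for y in (-58,0,58): line([(-50,y,110),(50,y,110)],(0,0,255))
cv2.imwrite('pics/w1o.png',img[:400,300:800,::-1])
```

```text
base [[ 0.6283 -0.2945  0.017 ]
 [ 0.5827 -0.1195  0.017 ]
 [ 0.4779 -0.295   0.017 ]
 [ 0.4296 -0.1298  0.017 ]]
14.605631628801365
16.274385559360088
rail [[ 0.5807 -0.2701  0.1   ]
 [ 0.5461 -0.144   0.1   ]
 [ 0.5271 -0.2703  0.1   ]
 [ 0.4887 -0.1282  0.1   ]]
15.34879634050923
15.10492613471112
[[ 0.5674 -0.246 ]
 [ 0.5518 -0.1877]
 [ 0.5374 -0.1322]
 [ 0.5166 -0.26  ]
 [ 0.5009 -0.2004]
 [ 0.4856 -0.1444]]
[ 0.52661404 -0.19512774] 14.743221462069082 [-0.9  1.4 -0.  -0.8 -0.4 -0.2 -0.4  2.2  0.6 -1.3  1.2 -1.3]
```

View pics/w1o.png

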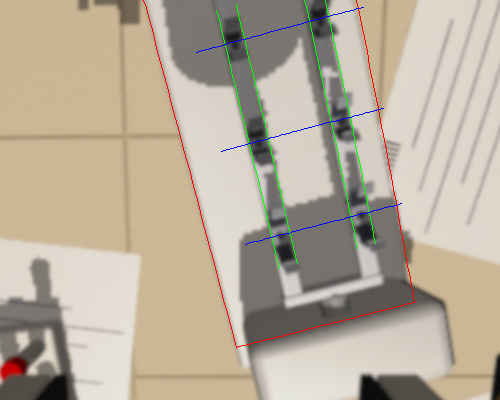

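```bash
python3 -m pendant '[[[4,0.5,0.35,0,0,0,1],[4,0.5,0.35,0,0,0,1],[4,0.5,0.35,0,0,0,1],[4,0.5,0.35,0,0,0,1],[4,0.5,0.35,0,0,0,1],[4,0.5,0.35,0,0,0,1],[4,0.5,0.35,0,0,0,1],[4,0.5,0.35,0,0,0,1],[4,0.5,0.35,0,0,0,1],[3.5,0.5,0.3,0,0,0,1],[0,0,0,0,7,0,1],[0,0,0,0,7,0,1]]]';python3 -m pendant '[[[0,0,0,0,0,0,1],[0,0,0,0,0,0,1]]]'
python3 - <<'E'
from h import *
import pickle
o=ctrl.get_obs();s=snapshot('wrist');pickle.dump((o,s),open('w2.pkl','wb'))
print(o['tool_pos'],o['orientation'],o['clock'],o['joint_pos'])
save(s['image'],'w2.png')
E
```

```text
clock: 2.47
tool_pos: [0.5444, 0.298, 0.2489]
orientation: [-89.9, 0.2, 75.9]
force: [0.3, -1.3, -0.4]
opening: 0.0874
clock: 2.63
tool_pos: [0.5452, 0.2957, 0.2504]
orientation: [-89.9, 0.1, 76.3]
force: [-0.1, 0.1, 0.2]
opening: 0.0879
[0.54517641 0.29566979 0.25035365] [-89.94331698   0.09244797  76.27606396] 2.6333 [ 4.64851496e+01  1.46987008e+01 -4.48092209e+00 -3.44991245e-03
 -7.09287698e+01 -6.02080010e+01]
```

View pics/w2.png

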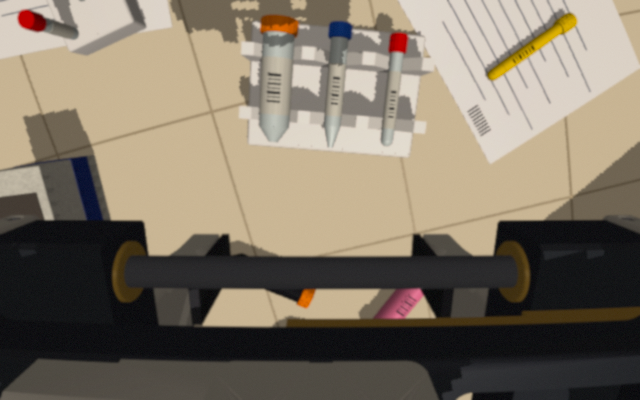

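Run:
```python
from h import *
import pickle
o=ctrl.get_obs();s=snapshot('wrist');pickle.dump((o,s),open('w2.pkl','wb'));RC=cam(s,o)
save(s['image'],'w2z.png',(230,0,210,165),3.8)
for t,z in [('tube_small_mid',.0412),('tube_medium_mid',.044),('tube_large_mid',.0532),('tube_small_cap',.0412),('tube_medium_cap',.044),('tube_large_cap',.0532)]:
    for r in silhouettes(s,t)[:3]:
        v,u=np.nonzero(r['mask']);c=np.array([u.mean(),v.mean()])
        P=onz(s,np.c_[u,v],z,RC)[:,:2];m=P.mean(0);w,V=np.linalg.eigh(np.cov((P-m).T));d=V[:,1];d=d*np.sign(-d[1])
        a=(P-m)@d; e=(P-m)@np.array([-d[1],d[0]])
        print(t,round(r['confidence'],2),c.round(1),m.round(4),'ang',np.degrees(np.arctan2(d[1],d[0])).round(1),'ext',np.percentile(a,[0.5,99.5]).round(4),np.percentile(e,[1,99]).round(4))
```

```text
tube_small_mid 0.92 [392.9  87.5] [0.4527 0.2249] ang -108.5 ext [-0.057  0.051] [-0.0073  0.0073]
tube_small_mid 0.58 [533.9  45.4] [0.3035 0.2157] ang -157.8 ext [-0.0543  0.0488] [-0.0071  0.007 ]
tube_medium_mid 0.68 [336.2  77.8] [0.5067 0.2026] ang -108.5 ext [-0.0656  0.0527] [-0.0098  0.0099]
tube_large_mid 0.96 [294.1 293.4] [0.6059 0.4168] ang -44.7 ext [-0.0212  0.0771] [-0.0147  0.0109]
tube_large_mid 0.77 [276.3  74.6] [0.5631 0.1866] ang -108.6 ext [-0.0628  0.054 ] [-0.0157  0.0155]
tube_large_mid 0.7 [400.4 303.3] [0.4913 0.4582] ang -156.6 ext [-0.0307  0.0264] [-0.0163  0.0162]
tube_small_cap 0.98 [392.8  86.6] [0.4527 0.224 ] ang -108.0 ext [-0.0587  0.0514] [-0.008   0.0078]
tube_small_cap 0.6 [533.  46.] [0.3045 0.2161] ang -157.8 ext [-0.054   0.0509] [-0.0071  0.007 ]
tube_medium_cap 0.97 [336.3  78.2] [0.5067 0.2031] ang -108.7 ext [-0.0652  0.0531] [-0.0099  0.0102]
tube_large_cap 0.68 [276.4  74.7] [0.563  0.1867] ang -108.3 ext [-0.0626  0.0543] [-0.0155  0.0153]
tube_large_cap 0.6 [295.5 294.9] [0.6049 0.4189] ang -38.9 ext [-0.0185  0.0739] [-0.0194  0.0099]
```

View pics/w2z.png

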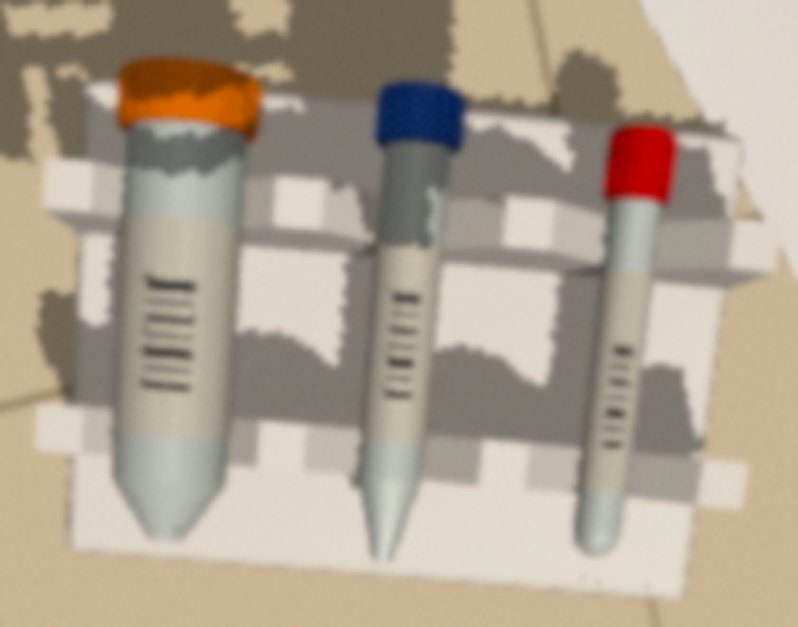

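Run:
```python
from h import *
import pickle
o,s=pickle.load(open('w2.pkl','rb'));RC=cam(s,o)
z=lambda a:np.array(a,float)/3.8+[230,0]
# ridge top corner ends: upper ridge left end corners, right end corners; lower ridge
c=onz(s,z([(47,160),(42,208),(780,232),(775,280),(37,404),(35,450),(747,464),(742,508)]),.055,RC)
print(c.round(4)); print(c.mean(0)); d=c[2]-c[0];print(np.degrees(np.arctan2(d[1],d[0])));d=c[6]-c[4];print(np.degrees(np.arctan2(d[1],d[0])))
print(np.linalg.norm(c[2]-c[0]),np.linalg.norm(c[4]-c[0]))
C=c.mean(0)[:2];dd=np.array([-.317,-.948]);e=np.array([.948,-.317])
for n,m in dict(s=(.4552,.2322),m=(.5081,.2069),l=(.5646,.1912)).items(): print(n,(m-C)@dd,(m-C)@e)
R=Rm(o['orientation'])
for n,m in dict(s=(.4552,.2322),m=(.5081,.2069),l=(.5646,.1912)).items(): print(n,R.T@(np.r_[m,.25]-o['tool_pos']))
print(R.round(3))
```

```text
[[0.5864 0.1495 0.055 ]
 [0.5908 0.1603 0.055 ]
 [0.4106 0.2098 0.055 ]
 [0.4139 0.2211 0.055 ]
 [0.6057 0.2063 0.055 ]
 [0.6095 0.2174 0.055 ]
 [0.4292 0.2651 0.055 ]
 [0.4324 0.276  0.055 ]]
[0.50979979 0.21320308 0.055     ]
161.06923256831976
161.589857977305
0.18585604590837498 0.05997199187202458
s -0.0007009455731026468 -0.057782621272672405
m 0.00651415442689734 0.0003866787273275955
l 0.003487254426897333 0.058925578727327586
s [-0.08269896  0.00085051  0.07256027]
m [-0.09472138  0.00082312  0.01516723]
l [-0.0965637   0.00078354 -0.04344458]
[[ 0.237 -0.001 -0.971]
 [ 0.971 -0.001  0.237]
 [-0.001 -1.     0.001]]
```

```bash
python3 -m pendant '[[[-3.2,0,0.5,0,0,0,0.36],[-3.2,0,0.5,0,0,0,0.36],[-3.1,0,0.5,0,0,0,0.36],[0,2,0,0,5,0,0.36],[0,4,0,0,0,0,0.36],[0,4,0,0,0,0,0.36],[0,4,0,0,0,0,0.36],[0,2,0,0,0,0,0.36],[0,0,0,0,0,0,0.36],[0,0,0,0,0,0,0.36]]]'
cat > rel.py <<'E'
import sys
from h import *
# rel.py x y z cradle/rot yaw of tool x
def rel(t,yaw):
    o=ctrl.get_obs();R=Rm(o['orientation']);T=Ro.from_euler('xyz',[-90,0,yaw],degrees=True).as_matrix()
    print('clk',round(o['clock'],2),'pos',o['tool_pos'].round(4),'rpy',o['orientation'].round(2),'open',round(o['opening'],4),'F',o['force'].round(1))
    print('shift cm',(R.T@(np.array(t)-o['tool_pos'])*100).round(2),'rotvec',Ro.from_matrix(R.T@T).as_rotvec(degrees=True).round(2),'J',o['joint_pos'].round(1))
if __name__=='__main__': a=[float(x) for x in sys.argv[1:]];rel(a[:3],a[3])
E
python3 rel.py .5077 .207 .0252 71.3
```

```text
clock: 3.87
tool_pos: [0.5079, 0.206, 0.0914]
orientation: [-90.0, 0.1, 71.0]
force: [0.1, -0.2, 0.7]
opening: 0.0326
clk 3.87 pos [0.5079 0.206  0.0914] rpy [-89.96   0.11  71.02] open 0.0326 F [ 0.1 -0.2  0.7]
shift cm [0.1  6.61 0.05] rotvec [-0.04 -0.28 -0.11] J [ 42.6  16.1 -25.4   0.  -48.6 -61.6]
```

```bash
python3 -m pendant '[[[0.1,3,0,0,0,0,0.36],[0,2.5,0,0,0,0,0.36],[0,1.1,0,0,0,0,0.36],[0,0,0,0,0,0,0.36],[0,0,0,0,0,0,0.1],[0,0,0,0,0,0,0],[0,0,0,0,0,0,0],[0,0,0,0,0,0,0]]]';python3 rel.py .5077 .207 .0252 71.3
```

```text
clock: 4.53
tool_pos: [0.5089, 0.2086, 0.0276]
orientation: [-90.1, -0.2, 71.0]
force: [-4.8, 3.1, 6.2]
opening: 0.0162
clk 4.53 pos [0.5089 0.2086 0.0276] rpy [-90.06  -0.17  71.01] open 0.0162 F [-4.8  3.1  6.2]
shift cm [-0.19  0.24  0.06] rotvec [ 0.06 -0.29  0.17] J [ 42.7  21.  -28.9  -0.  -39.9 -61.6]
```

```bash
python3 -m pendant '[[[0,-1,0,0,0,0,0],[0,-3,0,0,0,0,0],[0,-4,0,0,0,0,0],[0,-4,0,0,0,0,0],[0,-3,0,0,7,0,0],[0,0,0,0,7,0,0],[0,0,0,0,7,0,0],[0,0,0,0,7,0,0],[0,0,0,0,7,0,0],[0,0,0,0,7,0,0],[0,0,0,0,7,0,0],[0,0,0,0,7,0,0]]]';python3 rel.py .54 -.12 .175 15
python3 - <<'E'
from h import *
s=snapshot('side');save(s['image'],'si2.png',(200,60,300,225),2.6)
E
```

```text
clock: 5.53
tool_pos: [0.5085, 0.2074, 0.1774]
orientation: [-90.0, -0.1, 14.7]
force: [0.2, -0.1, -0.4]
opening: 0.0163
clk 5.53 pos [0.5085 0.2074 0.1774] rpy [-89.96  -0.11  14.66] open 0.0163 F [ 0.2 -0.1 -0.4]
shift cm [ -5.24   0.2  -32.47] rotvec [-0.04 -0.34  0.11] J [  42.6   10.9  -19.5    0.   -59.5 -118. ]
```

View pics/si2.png

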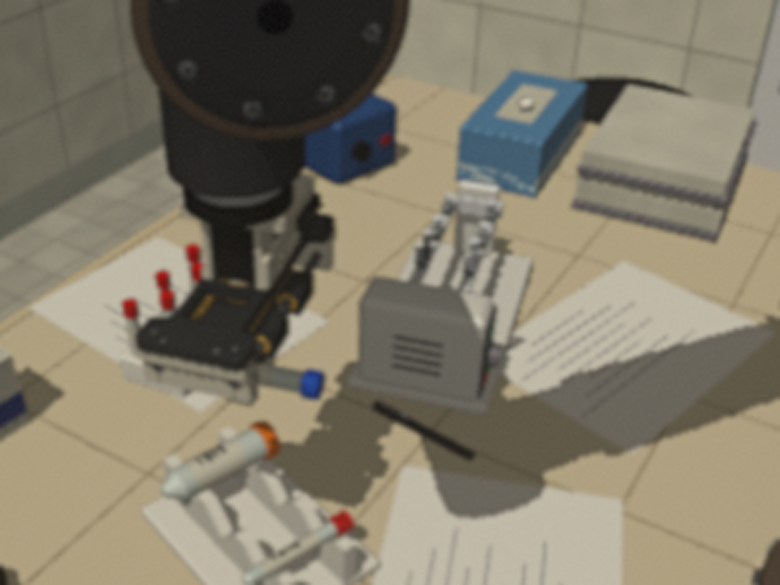

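```bash
python3 -m pendant '[[[-0.2,-0.3,4,0,0,0,0],[-0.2,-0.3,4,0,0,0,0],[-0.2,-0.3,4,0,0,0,0],[-0.2,-0.3,4,0,0,0,0],[-0.2,-0.3,4,0,0,0,0],[-0.2,-0.2,4,0,0,0,0],[-0.2,-0.2,4,0,0,0,0],[-0.2,-0.2,4,0,0,0,0],[-0.6,-0.2,4,0,0,0,0],[0,0,0,0,0,0,0],[0,0,0,0,0,0,0],[0,0,0,0,0,0,0]]]';python3 rel.py .54 -.12 .175 15
python3 - <<'E'
from h import *
import pickle
o=ctrl.get_obs();s=snapshot('wrist');pickle.dump((o,s),open('w3.pkl','wb'))
save(s['image'],'w3.png',(100,0,440,330),1.8)
E
```

```text
clock: 6.58
tool_pos: [0.3936, 0.5494, 0.1992]
orientation: [-90.0, -0.0, 15.2]
force: [-0.2, -0.4, -0.2]
opening: 0.016
clk 6.58 pos [0.3936 0.5494 0.1992] rpy [-8.999e+01 -1.000e-02  1.516e+01] open 0.016 F [-0.2 -0.4 -0.2]
shift cm [ -3.37   2.41 -68.44] rotvec [-0.01  0.16  0.01] J [  70.9   21.6   -1.4    0.   -67.  -145.7]
```

View pics/w3.png

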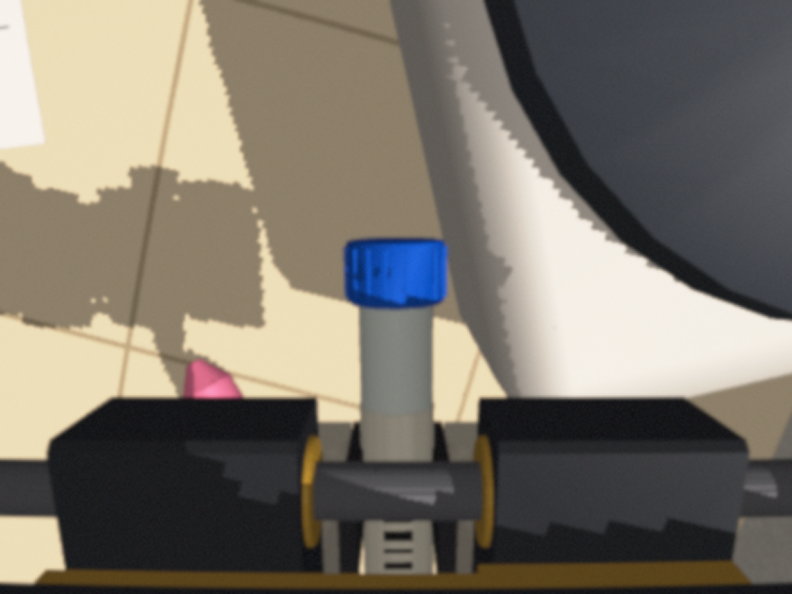

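```bash
python3 rel.py .5815 -.150 .2 15
```

```text
clk 6.63 pos [0.394  0.5488 0.1993] rpy [-8.999e+01 -2.000e-02  1.508e+01] open 0.0159 F [ 1.  -0.2 -0.3]
shift cm [-7.000e-02 -8.000e-02 -7.235e+01] rotvec [-0.01  0.08  0.02] J [  70.8   21.5   -1.5    0.   -67.  -145.7]
```

```bash
python3 -m pendant '[[[0,0,-4,0,0,0,0],[0,0,-4,0,0,0,0],[0,0,-4,0,0,0,0],[0,0,-4,0,0,0,0],[0,0,-4,0,0,0,0],[0,0,-4,0,0,0,0],[0,0,-4,0,0,0,0],[0,0,-4,0,0,0,0],[0,0,-4,0,0,0,0],[0,0,-4,0,0,0,0],[0,0,-4,0,0,0,0],[0,0,-4,0,0,0,0]]]';python3 rel.py .5815 -.150 .2 15
```

```text
clock: 7.63
tool_pos: [0.5178, 0.0825, 0.1997]
orientation: [-90.0, -0.1, 15.0]
force: [1.2, 0.0, 0.4]
opening: 0.0163
clk 7.63 pos [0.5178 0.0825 0.1997] rpy [-89.98  -0.09  14.99] open 0.0163 F [1.2 0.  0.4]
shift cm [  0.14  -0.04 -24.1 ] rotvec [-0.02 -0.01  0.09] J [  30.5    7.5  -20.5    0.   -61.9 -105.5]
```

```bash
python3 -m pendant '[[[0,0,-4,0,0,0,0],[0,0,-4,0,0,0,0],[0,0,-4,0,0,0,0],[0,0,-4,0,0,0,0],[0,0,-4,0,0,0,0],[0,0,-4,0,0,0,0],[0,0,0,0,0,0,0],[0,0,0,0,0,0,0]]]';python3 rel.py .5815 -.150 .2 15
python3 - <<'E'
from h import *
import pickle
o=ctrl.get_obs();s=snapshot('wrist');pickle.dump((o,s),open('w3.pkl','wb'))
save(s['image'],'w3b.png',(150,0,340,230),2.3)
E
```

```text
clock: 8.3
tool_pos: [0.5793, -0.1494, 0.1987]
orientation: [-90.0, 0.0, 14.7]
force: [-0.4, -0.0, -0.2]
opening: 0.0162
clk 8.3 pos [ 0.5793 -0.1494  0.1987] rpy [-9.000e+01  1.000e-02  1.473e+01] open 0.0162 F [-0.4 -0.  -0.2]
shift cm [ 0.2  -0.13 -0.11] rotvec [ 0.   -0.27 -0.01] J [  4.2  14.5 -11.7   0.  -63.8 -79.5]
```

View pics/w3b.png

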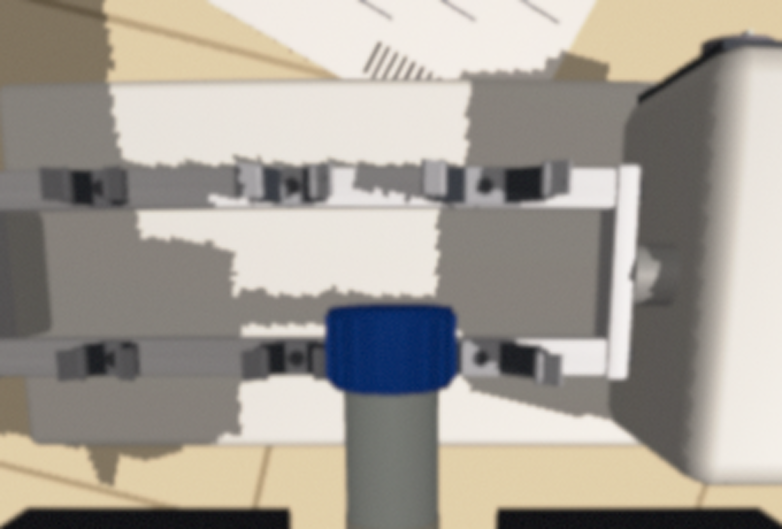

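```bash
cat > fit.py <<'E'
from h import *
import pickle
from scipy.optimize import least_squares
o,s=pickle.load(open('w3.pkl','rb'));RC=cam(s,o)
z=lambda a:np.array(a,float)/2.3+[150,0]
c=onz(s,z([(98,358),(297,358),(483,358),(95,187),(292,185),(488,185)]),.103,RC)[:,:2]
M=np.array([(26,-58),(26,0),(26,58),(-26,-58),(-26,0),(-26,58)])/1000
f=lambda p:((M@np.array([[np.cos(p[2]),np.sin(p[2])],[-np.sin(p[2]),np.cos(p[2])]])+p[:2])-c).ravel()
q=least_squares(f,[.55,-.2,.2]);p=q.x;print(p[:2].round(4),np.degrees(p[2]).round(2),(q.fun*1000).round(1))
r=onz(s,z([(0,208),(600,208),(0,337),(600,337)]),.1,RC)[:,:2]
for a in r: 
    u=a-p[:2]; print('rail',np.array([u[0]*np.cos(p[2])+u[1]*np.sin(p[2]),-u[0]*np.sin(p[2])+u[1]*np.cos(p[2])]).round(4))
b=onz(s,z([(110,82),(440,80),(40,442),(600,442)]),.017,RC)[:,:2]
for a in b: 
    u=a-p[:2]; print('base',np.array([u[0]*np.cos(p[2])+u[1]*np.sin(p[2]),-u[0]*np.sin(p[2])+u[1]*np.cos(p[2])]).round(4))
v=onz(s,z([(391,348)]),.1987+.0188-.0024+.011*0,RC);print('cap',v, Rm(o['orientation']).T@(v[0]-o['tool_pos']))
ax=onz(s,z([(391,400),(392,500)]),.2151,RC);d=ax[0]-ax[1];print('tube ang',np.degrees(np.arctan2(d[1],d[0])))
for a in ax: print((Rm(o['orientation']).T@(a-o['tool_pos'])).round(4))
# pod inner face at top
E
python3 fit.py
```

```text
[ 0.5279 -0.195 ] 14.38 [-1.5  4.3  0.  -1.3  0.6 -2.  -0.5  1.5  0.4 -0.7  1.  -1.8]
rail [-0.0203 -0.0914]
rail [-0.0204  0.0952]
rail [ 0.0199 -0.0954]
rail [0.0192 0.0976]
base [-0.0735 -0.0817]
base [-0.0738  0.0495]
base [ 0.0737 -0.1233]
base [0.0723 0.122 ]
cap [[ 0.53071831 -0.16201958  0.2151    ]] [-0.05014753 -0.01639561  0.00016953]
tube ang -164.74934929680367
[-0.0409 -0.0164  0.0002]
[-0.0222 -0.0164  0.0003]
```

Run:
```python
from h import *
import pickle
o,s=pickle.load(open('w3.pkl','rb'));RC=cam(s,o)
a=s['image'][60:170,160:400];save(a,'w3c.png',None,3.3)
```

View pics/w3c.png

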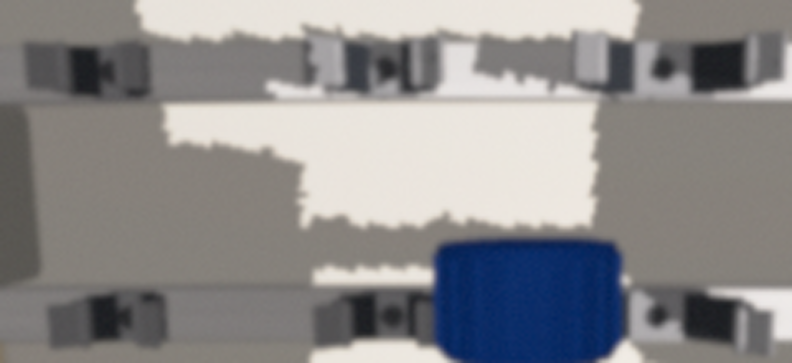

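```bash
sed -i 's#^c=onz.*#z2=lambda a:np.array(a,float)/3.3+[160,60]\nc=onz(s,z2([(123,316),(392,316),(658,316),(106,68),(386,68),(664,67)]),.104,RC)[:,:2]#' fit.py; python3 fit.py
python3 - <<'E'
import runpy,numpy as np
E
```

```text
[ 0.5277 -0.1944] 14.54 [-0.6  1.2 -0.2 -0.5  0.1 -0.9  0.1  1.2  0.  -0.4  0.5 -0.6]
rail [-0.0205 -0.0919]
rail [-0.0201  0.0947]
rail [ 0.0197 -0.096 ]
rail [0.0196 0.097 ]
base [-0.0737 -0.0821]
base [-0.0737  0.0492]
base [ 0.0734 -0.124 ]
base [0.0727 0.1212]
cap [[ 0.53071831 -0.16201958  0.2151    ]] [-0.05014753 -0.01639561  0.00016953]
tube ang -164.74934929680367
[-0.0409 -0.0164  0.0002]
[-0.0222 -0.0164  0.0003]
```

```bash
python3 rel.py .5268 -.1947 .128 14.6
```

```text
clk 8.35 pos [ 0.5792 -0.1479  0.1988] rpy [-89.99  -0.    14.83] open 0.0158 F [-0.3  1.1  0.3]
shift cm [-6.26  7.08 -3.18] rotvec [-0.01  0.23  0.  ] J [  4.4  14.5 -11.7  -0.  -63.8 -79.6]
```

```bash
python3 -m pendant '[[[-2.5,0,-1.2,0,0,0,0],[-2.5,0,-1.2,0,0,0,0],[-1.3,2,-0.7,0,0,0,0],[0,3,0,0,0,0,0],[0,2,0,0,0,0,0],[0,0,0,0,0,0,0],[0,0,0,0,0,0,0]]]'; for i in 1 2 3; do python3 -m pendant '[[[0,0,0,0,0,0,0]]]' >/dev/null; python3 rel.py .5268 -.1947 .128 14.6; done
python3 - <<'E'
from h import *
s=snapshot('scene');save(s['image'],'sc2.png',(180,180,200,150),3.9)
s=snapshot('wrist');save(s['image'],'w4.png',(150,0,340,230),2.3)
E
```

```text
clock: 8.93
tool_pos: [0.5267, -0.1917, 0.1288]
orientation: [-90.0, 0.1, 15.1]
force: [0.5, -0.2, 1.3]
opening: 0.0161
clk 9.02 pos [ 0.5283 -0.1919  0.1302] rpy [-90.06  -0.1   15.09] open 0.0162 F [-0.3 -0.3  0.1]
shift cm [-0.21  0.22 -0.23] rotvec [0.06 0.49 0.1 ] J [  0.   14.7 -21.3   0.  -53.9 -74.9]
clk 9.1 pos [ 0.5286 -0.192   0.1304] rpy [-90.07  -0.15  15.07] open 0.0162 F [ 0.  -1.  -0.5]
shift cm [-0.25  0.24 -0.22] rotvec [0.06 0.47 0.15] J [ -0.   14.7 -21.3   0.  -53.9 -74.9]
clk 9.18 pos [ 0.5283 -0.192   0.1301] rpy [-90.05  -0.13  15.05] open 0.0164 F [0.9 0.  0.1]
shift cm [-0.22  0.21 -0.22] rotvec [0.05 0.45 0.13] J [ -0.   14.7 -21.3   0.  -53.8 -74.9]
```

View pics/sc2.png

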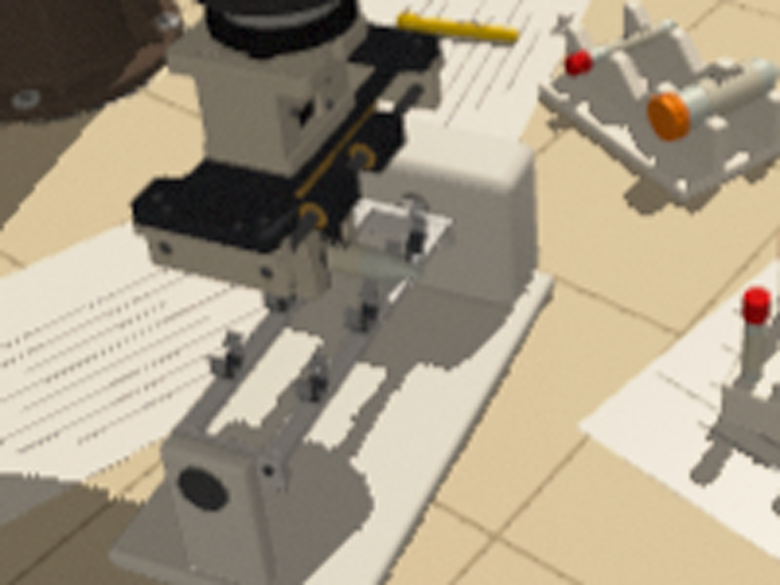

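View pics/w4.png

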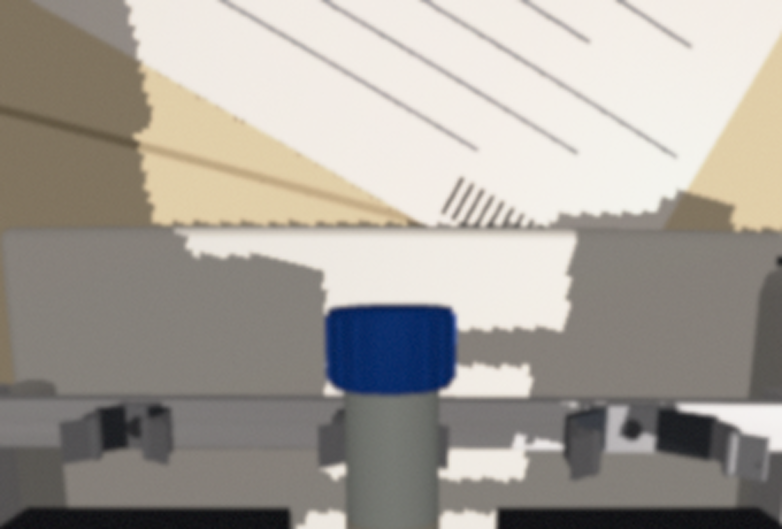

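```bash
python3 -m pendant '[[[-0.2,0,-0.22,0,0.4,0,0],[0,0.7,0,0,0,0,0],[0,0.7,0,0,0,0,0],[0,0,0,0,0,0,0],[0,0,0,0,0,0,0]]]'; python3 rel.py .5268 -.1947 .096 14.6;python3 -m pendant '[[[0,0.5,0,0,0,0,0],[0,0.5,0,0,0,0,0],[0,0.5,0,0,0,0,0],[0,0,0,0,0,0,0],[0,0,0,0,0,0,0]]]'; python3 rel.py .5268 -.1947 .096 14.6
```

```text
clock: 9.7
tool_pos: [0.5254, -0.195, 0.1136]
orientation: [-90.0, 0.1, 14.6]
force: [-0.4, 0.2, 0.0]
opening: 0.0161
clk 9.7 pos [ 0.5254 -0.195   0.1136] rpy [-89.97   0.1   14.59] open 0.0161 F [-0.4  0.2  0. ]
shift cm [ 0.15  1.76 -0.01] rotvec [-0.03 -0.01 -0.1 ] J [ -0.3  15.7 -22.5  -0.  -52.  -75.1]
clock: 10.12
tool_pos: [0.5269, -0.1947, 0.0991]
orientation: [-90.0, -0.1, 14.6]
force: [5.0, 0.7, -6.4]
opening: 0.0158
clk 10.12 pos [ 0.5269 -0.1947  0.0991] rpy [-9.00e+01 -8.00e-02  1.46e+01] open 0.0158 F [ 5.   0.7 -6.4]
shift cm [-0.01  0.31 -0.  ] rotvec [0.   0.   0.08] J [ -0.3  16.6 -23.3  -0.  -49.9 -75.1]
```

```bash
python3 -m pendant '[[[0,0.2,0,0,0,0,0],[0,0,0,0,0,0,0],[0,0,0,0,0,0,0]]]'; python3 rel.py .5268 -.1947 .096 14.6
python3 - <<'E'
from h import *
s=snapshot('scene');save(s['image'],'sc3.png',(180,180,200,150),3.9)
s=snapshot('wrist');save(s['image'],'w5.png',(150,0,340,230),2.3)
E
```

```text
clock: 10.37
tool_pos: [0.5264, -0.1948, 0.0973]
orientation: [-90.0, -0.0, 14.6]
force: [5.1, 0.5, -5.1]
opening: 0.0162
clk 10.37 pos [ 0.5264 -0.1948  0.0973] rpy [-9.00e+01 -4.00e-02  1.46e+01] open 0.0162 F [ 5.1  0.5 -5.1]
shift cm [0.04 0.13 0.  ] rotvec [ 0.   -0.    0.04] J [ -0.3  16.8 -23.5  -0.  -49.7 -75.1]
```

View pics/sc3.png

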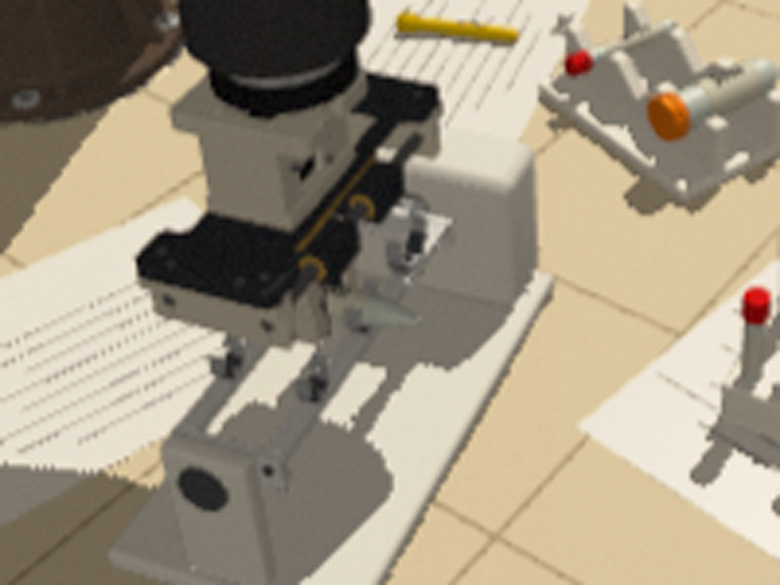

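View pics/w5.png

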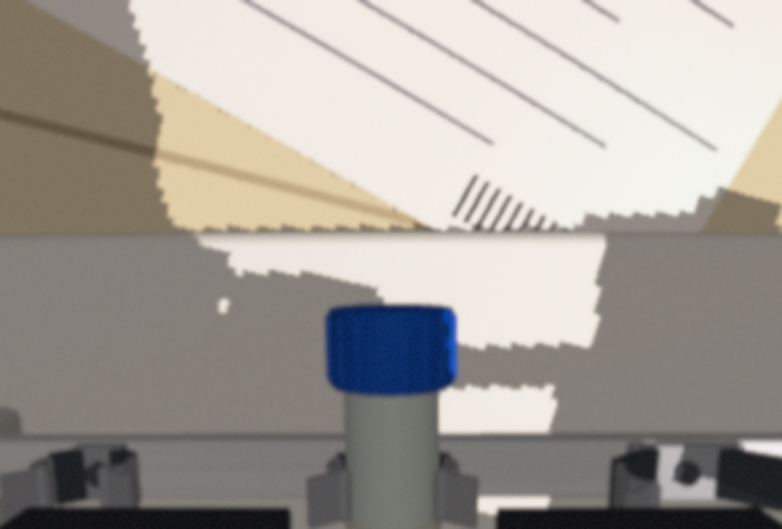

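```bash
python3 -m pendant '[[[0,0.15,0,0,0,0,0],[0,0,0,0,0,0,0],[0,0,0,0,0,0,0]]]'; python3 -m pendant '[[[0,0.15,0,0,0,0,0],[0,0,0,0,0,0,0],[0,0,0,0,0,0,0]]]'
```

```text
clock: 10.72
tool_pos: [0.5261, -0.195, 0.0961]
orientation: [-90.0, -0.0, 14.6]
force: [3.0, 0.1, -1.8]
opening: 0.0158
clock: 10.97
tool_pos: [0.5262, -0.1951, 0.0959]
orientation: [-90.0, -0.0, 14.6]
force: [-1.6, 2.2, 10.0]
opening: 0.0159
```

```bash
python3 -m pendant '[[[0,0.15,0,0,0,0,0],[0,0,0,0,0,0,0]]]'; python3 -m pendant '[[[0,-0.3,0,0,0,0,0.34],[0,0,0,0,0,0,0.34],[0,0,0,0,0,0,0.34],[0,-1,0,0,0,0,0.34],[0,-2,0,0,0,0,0.34],[0,-3,0,0,0,0,0.34],[0,-3,0,0,0,0,0.34],[3,-2,0,0,0,0,0.4],[3,0,0,0,0,0,0.45],[0,0,0,0,0,0,0.45],[0,0,0,0,0,0,0.45]]]';python3 - <<'E'
from h import *
import pickle
o=ctrl.get_obs();s=snapshot('wrist');pickle.dump((o,s),open('w6.pkl','wb'))
print(o['tool_pos'],o['orientation'])
save(s['image'],'w6.png',(150,0,340,230),2.3)
E
```

```text
clock: 11.13
tool_pos: [0.5262, -0.1951, 0.0958]
orientation: [-90.1, -0.1, 14.7]
force: [-5.7, 4.4, 22.9]
opening: 0.0162
clock: 12.05
tool_pos: [0.5846, -0.1794, 0.2058]
orientation: [-90.0, 0.1, 14.6]
force: [-0.4, 0.2, 0.2]
opening: 0.0388
[ 0.58460489 -0.17944698  0.20580832] [-8.99761916e+01  5.67508339e-02  1.46252541e+01]
```

View pics/w6.png

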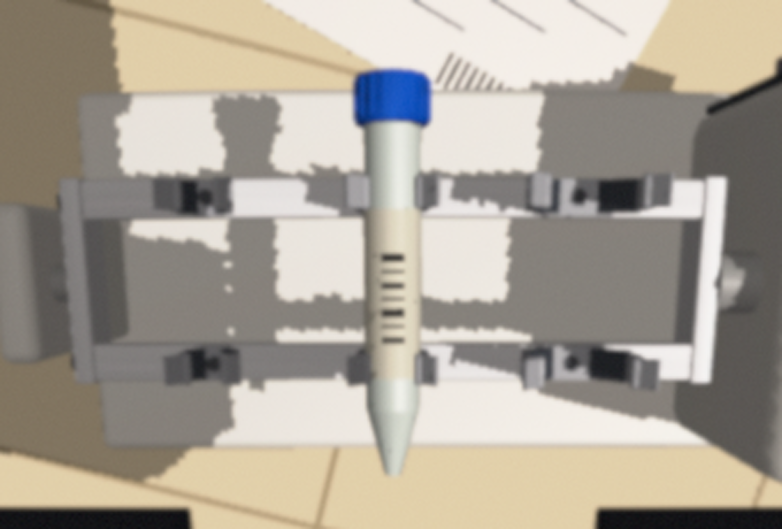

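```bash
python3 rel.py .5641 .1911 .18 71.3
```

```text
clk 12.1 pos [ 0.5836 -0.1796  0.2055] rpy [-89.96   0.1   14.61] open 0.0392 F [-0.3  0.3 -0.6]
shift cm [ 7.47  2.56 36.37] rotvec [ -0.09 -56.69  -0.08] J [  1.2  15.4  -9.5  -0.  -65.2 -76.6]
```

```bash
python3 -m pendant '[[[0.75,0,3.64,0,0,0,0.5],[0.75,0,3.64,0,0,0,0.5],[0.75,0,3.64,0,0,0,0.5],[0.75,0,3.64,0,0,0,0.5],[0.75,0,3.64,0,0,0,0.5],[0.75,0,3.64,0,0,0,0.5],[0.75,0,3.64,0,0,0,0.5],[0.75,0,3.64,0,0,0,0.5],[0.75,0,3.64,0,0,0,0.5],[0.75,0,3.6,0,0,0,0.5]]]'; python3 -m pendant '[[[0,0,0,0,-7.08,0,0.5],[0,0,0,0,-7.08,0,0.5],[0,0.5,0,0,-7.08,0,0.5],[0,0.5,0,0,-7.08,0,0.5],[0,0.5,0,0,-7.08,0,0.5],[0,0.5,0,0,-7.08,0,0.5],[0,0.5,0,0,-7.08,0,0.5],[0,0,0,0,-7.1,0,0.5],[0,0,0,0,0,0,0.5],[0,0,0,0,0,0,0.5]]]'; python3 rel.py .5641 .1911 .0344 71.3
python3 - <<'E'
from h import *
import pickle
o=ctrl.get_obs();s=snapshot('wrist');pickle.dump((o,s),open('w7.pkl','wb'))
save(s['image'],'w7.png',(150,0,340,230),2.3)
E
```

```text
clock: 12.93
tool_pos: [0.5637, 0.1918, 0.2061]
orientation: [-90.0, 0.1, 14.6]
force: [0.8, 0.4, 0.9]
opening: 0.0439
clock: 13.77
tool_pos: [0.5644, 0.1902, 0.181]
orientation: [-90.0, 0.0, 71.0]
force: [0.2, 0.4, 0.3]
opening: 0.0441
clk 13.77 pos [0.5644 0.1902 0.181 ] rpy [-8.997e+01  4.000e-02  7.102e+01] open 0.0441 F [0.2 0.4 0.3]
shift cm [ 0.08 14.66  0.05] rotvec [-0.03 -0.28 -0.04] J [ 37.4  15.1 -13.3   0.  -61.6 -56.4]
```

View pics/w7.png

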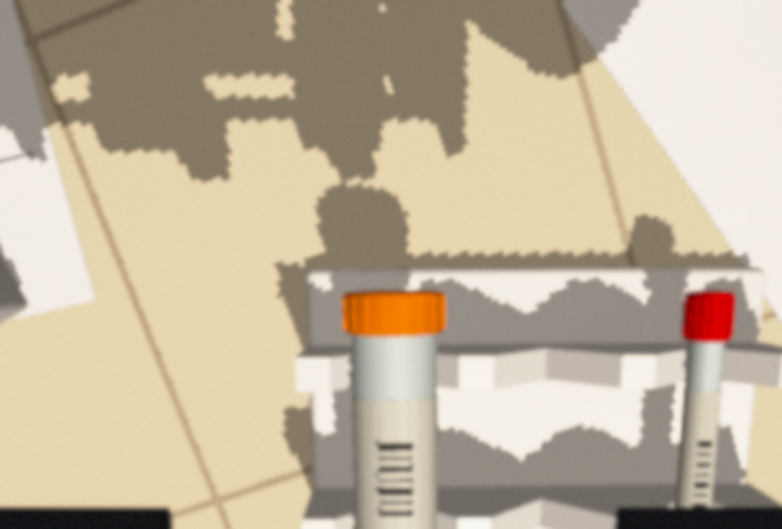

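```bash
python3 -m pendant '[[[0,4,0.05,0,0,0,0.5],[0,4,0,0,0,0,0.5],[0,4,0,0,0,0,0.5],[0,2,0,0,0,0,0.5],[0,0.7,0,0,0,0,0.5],[0,0,0,0,0,0,0.5],[0,0,0,0,0,0,0.5],[0,0,0,0,0,0,0.2],[0,0,0,0,0,0,0],[0,0,0,0,0,0,0],[0,0,0,0,0,0,0]]]'; python3 rel.py .5641 .1911 .0344 71.3
```

```text
clock: 14.73
tool_pos: [0.5644, 0.192, 0.0357]
orientation: [-90.0, -0.1, 71.2]
force: [-5.5, 2.0, 5.0]
opening: 0.0293
clk 14.73 pos [0.5644 0.192  0.0357] rpy [-90.02  -0.12  71.24] open 0.0293 F [-5.5  2.   5. ]
shift cm [-0.1   0.13  0.  ] rotvec [ 0.02 -0.06  0.12] J [ 37.5  23.9 -22.4  -0.1 -43.6 -56.2]
```

```bash
python3 -m pendant '[[[0,-1,0,0,0,0,0],[0,-3,0,0,0,0,0],[0,-4,0,0,0,0,0],[0,-4,0,0,0,0,0],[0,-3,0,0,7.1,0,0],[0,0,0,0,7.1,0,0],[0,0,0,0,7.1,0,0],[0,0,0,0,7.1,0,0],[0,0,0,0,7.1,0,0],[0,0,0,0,7.1,0,0],[0,0,0,0,7.1,0,0],[0,0,0,0,6.9,0,0]]]';python3 rel.py .5124 -.1387 .19 14.6
```

```text
clock: 15.73
tool_pos: [0.5647, 0.191, 0.1856]
orientation: [-90.0, -0.1, 14.3]
force: [0.6, 0.2, -0.9]
opening: 0.0294
clk 15.73 pos [0.5647 0.191  0.1856] rpy [-89.98  -0.09  14.29] open 0.0294 F [ 0.6  0.2 -0.9]
shift cm [-13.2   -0.48 -30.66] rotvec [-0.02 -0.31  0.09] J [  37.5   14.8  -13.1    0.   -62.  -113.2]
```

```bash
python3 -m pendant '[[[-1.46,-0.05,-3.4,0,0,0,0],[-1.46,-0.05,-3.4,0,0,0,0],[-1.46,-0.05,-3.4,0,0,0,0],[-1.46,-0.05,-3.4,0,0,0,0],[-1.46,-0.05,-3.4,0,0,0,0],[-1.46,-0.05,-3.4,0,0,0,0],[-1.46,-0.05,-3.4,0,0,0,0],[-1.46,-0.05,-3.4,0,0,0,0],[-1.5,0,-3.4,0,-0.2,0,0],[0,0,0,0,0,0,0],[0,0,0,0,0,0,0],[0,0,0,0,0,0,0]]]';python3 rel.py .5124 -.1387 .14 14.6;python3 - <<'E'
from h import *
import pickle
o=ctrl.get_obs();s=snapshot('wrist');pickle.dump((o,s),open('w8.pkl','wb'))
save(s['image'],'w8.png',(150,0,340,230),2.3)
E
```

```text
clock: 16.73
tool_pos: [0.5145, -0.1386, 0.1891]
orientation: [-90.0, -0.1, 14.8]
force: [0.2, -0.3, -0.6]
opening: 0.0292
clk 16.73 pos [ 0.5145 -0.1386  0.1891] rpy [-9.002e+01 -8.000e-02  1.479e+01] open 0.0292 F [ 0.2 -0.3 -0.6]
shift cm [-0.22  4.9   0.05] rotvec [0.02 0.19 0.08] J [  6.    8.8 -20.4   0.  -60.7 -81.2]
```

View pics/w8.png

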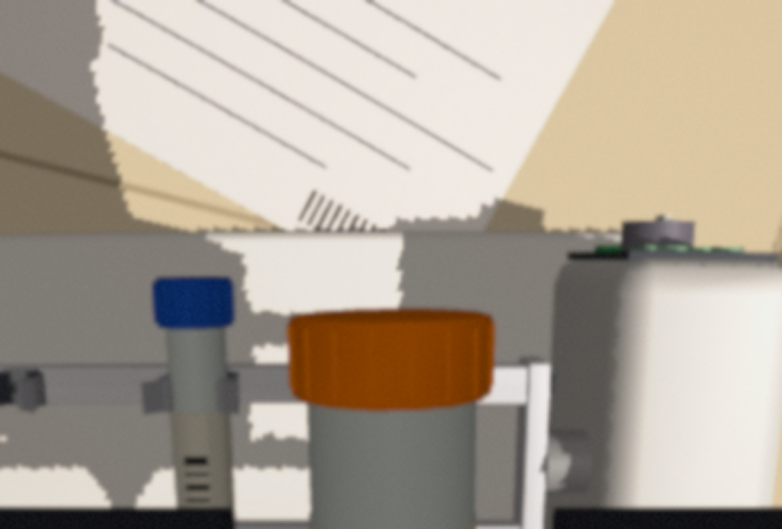

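Run:
```python
from h import *
import pickle
o,s=pickle.load(open('w8.pkl','rb'));RC=cam(s,o)
z=lambda a:np.array(a,float)/2.3+[150,0]
R=Rm(o['orientation'])
P=onz(s,z([(198,355),(204,440),(193.5,302)]),.1125,RC);print(P.round(4));print(((P-o['tool_pos'])@R).round(4))
P=onz(s,z([(392,360),(392,430)]),.1891+.0188-.0013,RC);print(((P-o['tool_pos'])@R).round(4))
```

```text
[[ 0.4922 -0.2032  0.1125]
 [ 0.5168 -0.1963  0.1125]
 [ 0.4775 -0.2075  0.1125]]
[[-0.0382  0.0765 -0.0567]
 [-0.0127  0.0766 -0.0564]
 [-0.0536  0.0765 -0.0572]]
[[-0.0482 -0.0176  0.0003]
 [-0.0356 -0.0176  0.0003]]
```

```bash
python3 -m pendant '[[[-0.4,2,0.09,0,0.2,0,0],[0,2,0,0,0,0,0],[0,2,0,0,0,0,0],[0,0.7,0,0,0,0,0],[0,0,0,0,0,0,0],[0,0,0,0,0,0,0]]]';python3 rel.py .5118 -.1389 .1015 14.6;python3 - <<'E'
from h import *
s=snapshot('wrist');save(s['image'],'w9.png',(150,0,340,230),2.3)
s=snapshot('side');save(s['image'],'si3.png',(280,100,200,150),3.9)
E
```

```text
clock: 17.28
tool_pos: [0.5109, -0.1378, 0.1216]
orientation: [-90.0, 0.0, 14.7]
force: [0.3, -0.5, -0.8]
opening: 0.029
clk 17.28 pos [ 0.5109 -0.1378  0.1216] rpy [-90.02   0.    14.74] open 0.029 F [ 0.3 -0.5 -0.8]
shift cm [ 0.06  2.01 -0.13] rotvec [ 0.02  0.14 -0.  ] J [  6.2  12.4 -25.9   0.  -51.8 -81.4]
```

View pics/w9.png

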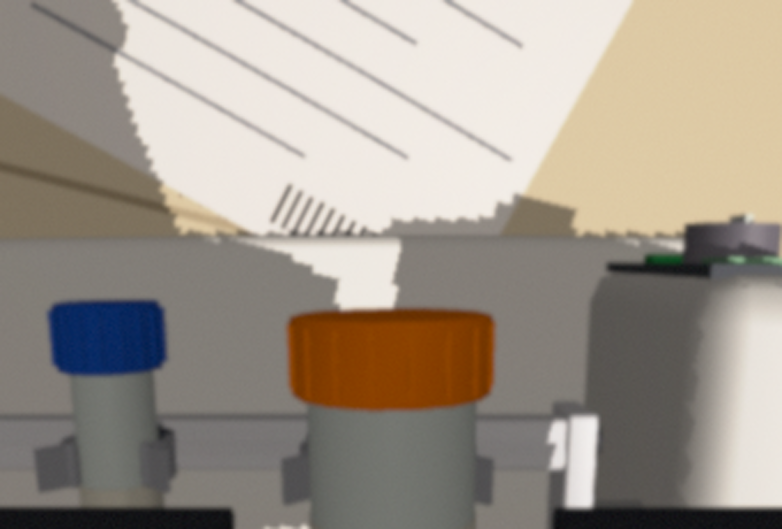

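View pics/si3.png

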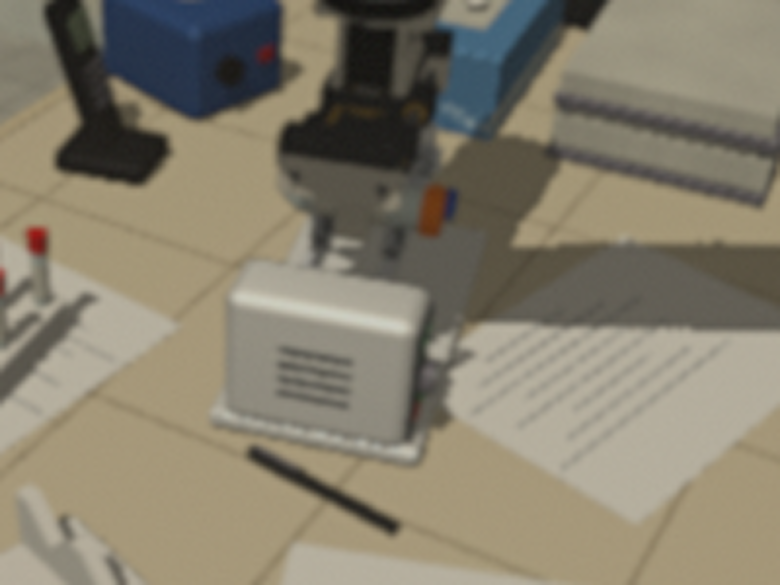

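```bash
python3 -m pendant '[[[0.05,0.4,-0.1,0,0,0,0],[0,0.4,0,0,0,0,0],[0,0.4,0,0,0,0,0],[0,0,0,0,0,0,0],[0,0,0,0,0,0,0]]]';python3 -m pendant '[[[0,0.3,0,0,0,0,0],[0,0.3,0,0,0,0,0],[0,0,0,0,0,0,0],[0,0,0,0,0,0,0]]]';python3 rel.py .5118 -.1389 .1015 14.6;python3 -m pendant '[[[0,0.15,0,0,0,0,0],[0,0,0,0,0,0,0],[0,0,0,0,0,0,0]]]'; python3 rel.py .5118 -.1389 .1015 14.6
```

```text
clock: 17.8
tool_pos: [0.5126, -0.1388, 0.1096]
orientation: [-90.0, -0.2, 14.7]
force: [3.9, 3.3, -0.3]
opening: 0.0291
clock: 18.13
tool_pos: [0.5118, -0.139, 0.1029]
orientation: [-90.0, -0.1, 14.7]
force: [4.8, 2.4, -3.5]
opening: 0.0292
clk 18.13 pos [ 0.5118 -0.139   0.1029] rpy [-8.999e+01 -8.000e-02  1.466e+01] open 0.0292 F [ 4.8  2.4 -3.5]
shift cm [-0.    0.14  0.01] rotvec [-0.01  0.06  0.08] J [  6.   13.7 -27.   -0.  -49.2 -81.3]
clock: 18.38
tool_pos: [0.5115, -0.1391, 0.1017]
orientation: [-90.0, -0.0, 14.7]
force: [3.6, 3.8, -0.0]
opening: 0.0294
clk 18.38 pos [ 0.5115 -0.1391  0.1017] rpy [-9.000e+01 -5.000e-02  1.466e+01] open 0.0294 F [ 3.6  3.8 -0. ]
shift cm [0.03 0.02 0.01] rotvec [-0.    0.06  0.05] J [  6.   13.8 -27.1  -0.  -49.1 -81.3]
```

```bash
python3 -m pendant '[[[0,0.2,0,0,0,0,0],[0,0,0,0,0,0,0],[0,0,0,0,0,0,0]]]'; python3 -m pendant '[[[0,0.15,0,0,0,0,0],[0,0,0,0,0,0,0],[0,0,0,0,0,0,0]]]'
```

```text
clock: 18.63
tool_pos: [0.5116, -0.139, 0.1013]
orientation: [-90.0, -0.1, 14.7]
force: [-2.7, 8.3, 15.8]
opening: 0.0292
clock: 18.88
tool_pos: [0.5117, -0.139, 0.1009]
orientation: [-90.0, -0.1, 14.7]
force: [-7.0, 10.3, 27.5]
opening: 0.0289
```

```bash
python3 -m pendant '[[[0,-0.3,0,0,0,0,0.4],[0,0,0,0,0,0,0.4],[0,0,0,0,0,0,0.4],[0,0,0,0,0,0,0.4]]]'; python3 -m pendant '[[[0,-1,0,0,0,0,0.4],[0,-2,0,0,0,0,0.4],[0,-3,0,0,0,0,0.4],[0,-3,0,0,0,0,0.4],[3,-2,-2,0,0,0,0.4],[3,0,-2,0,0,0,0.4],[0,0,0,0,0,0,0.4],[0,0,0,0,0,0,0.4]]]';python3 - <<'E'
from h import *
import pickle
o=ctrl.get_obs();s=snapshot('wrist');pickle.dump((o,s),open('w10.pkl','wb'))
print(o['tool_pos'],o['orientation'])
save(s['image'],'w10.png',(150,0,340,230),2.3)
E
```

```text
clock: 19.22
tool_pos: [0.5102, -0.1396, 0.1005]
orientation: [-90.0, 0.1, 14.6]
force: [-0.9, 0.1, 0.6]
opening: 0.0352
clock: 19.88
tool_pos: [0.58, -0.1634, 0.2105]
orientation: [-90.0, 0.1, 14.6]
force: [-1.1, 0.3, -0.0]
opening: 0.0352
[ 0.57998592 -0.16337307  0.21047129] [-8.99797895e+01  8.80161825e-02  1.46009869e+01]
```

View pics/w10.png

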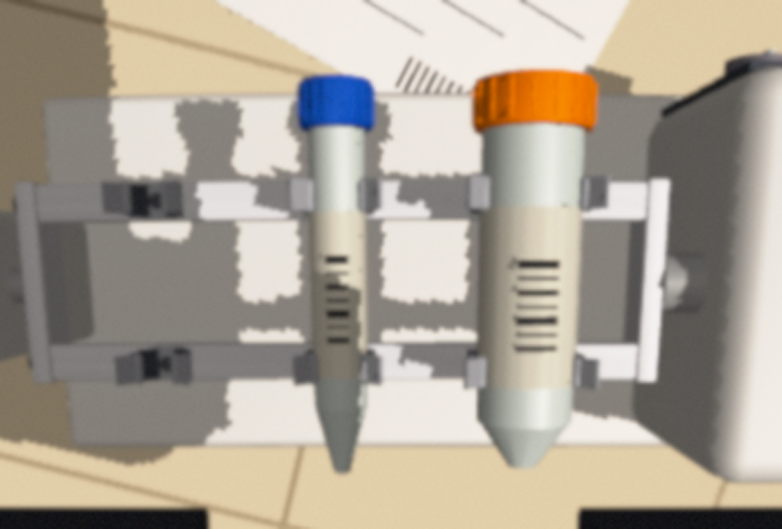

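```bash
python3 rel.py .4551 .2325 .18 71.3
```

```text
clk 19.93 pos [ 0.5789 -0.1631  0.2103] rpy [-89.96   0.12  14.61] open 0.0352 F [-1.2  0.3  1. ]
shift cm [-1.99  3.06 41.4 ] rotvec [ -0.09 -56.69  -0.09] J [  2.9  14.4 -10.2  -0.  -65.5 -78.2]
```

```bash
python3 -m pendant '[[[-0.18,0,3.76,0,0,0,0.34],[-0.18,0,3.76,0,0,0,0.34],[-0.18,0,3.76,0,0,0,0.34],[-0.18,0,3.76,0,0,0,0.34],[-0.18,0,3.76,0,0,0,0.34],[-0.18,0,3.76,0,0,0,0.34],[-0.18,0,3.76,0,0,0,0.34],[-0.18,0,3.76,0,0,0,0.34],[-0.18,0,3.76,0,0,0,0.34],[-0.18,0,3.76,0,0,0,0.34],[-0.18,0,3.76,0,0,0,0.34]]]'; python3 -m pendant '[[[0,0,0,0,-7.08,0,0.34],[0,0,0,0,-7.08,0,0.34],[0,0.6,0,0,-7.08,0,0.34],[0,0.6,0,0,-7.08,0,0.34],[0,0.6,0,0,-7.08,0,0.34],[0,0.6,0,0,-7.08,0,0.34],[0,0.6,0,0,-7.08,0,0.34],[0,0,0,0,-6.9,0,0.34],[0,0,0,0,0,0,0.34],[0,0,0,0,0,0,0.34]]]'; python3 rel.py .4551 .2325 .0225 71.3
python3 - <<'E'
from h import *
s=snapshot('wrist')
save(s['image'],'w11.png',(150,0,340,230),2.3)
E
```

```text
clock: 20.85
tool_pos: [0.4536, 0.2333, 0.2115]
orientation: [-90.0, -0.0, 14.7]
force: [0.4, 0.0, -0.2]
opening: 0.0295
clock: 21.68
tool_pos: [0.4549, 0.2319, 0.1812]
orientation: [-90.0, 0.0, 70.9]
force: [-0.8, 0.5, 0.5]
opening: 0.0299
clk 21.68 pos [0.4549 0.2319 0.1812] rpy [-9.000e+01  2.000e-02  7.091e+01] open 0.0299 F [-0.8  0.5  0.5]
shift cm [ 0.07 15.87 -0.  ] rotvec [-0.   -0.39 -0.02] J [ 49.1   7.1 -23.6   0.  -59.3 -68.2]
```

View pics/w11.png

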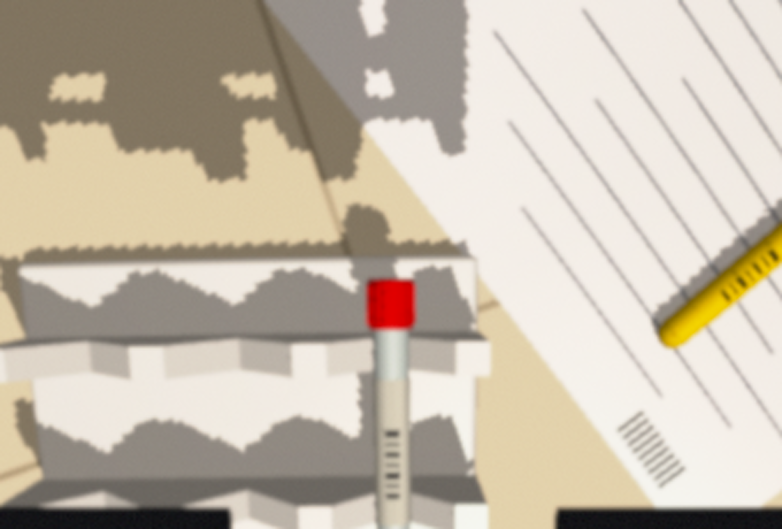

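Aligned: the tube runs vertically at the picture's centre column. Descend and grasp.

```bash
python3 -m pendant '[[[0,4,0,0,-0.3,0,0.34],[0,4,0,0,0,0,0.34],[0,4,0,0,0,0,0.34],[0,2.5,0,0,0,0,0.34],[0,1.4,0,0,0,0,0.34],[0,0,0,0,0,0,0.34],[0,0,0,0,0,0,0.34],[0,0,0,0,0,0,0],[0,0,0,0,0,0,0],[0,0,0,0,0,0,0],[0,0,0,0,0,0,0]]]'; python3 rel.py .4551 .2325 .0225 71.3
```

```text
clock: 22.65
tool_pos: [0.4558, 0.2331, 0.0233]
orientation: [-90.0, -0.1, 71.4]
force: [-3.7, 1.9, 5.7]
opening: 0.0119
clk 22.65 pos [0.4558 0.2331 0.0233] rpy [-90.04  -0.13  71.4 ] open 0.0119 F [-3.7  1.9  5.7]
shift cm [-0.08  0.08  0.05] rotvec [0.04 0.1  0.13] J [ 49.1  18.6 -33.9  -0.  -37.4 -67.7]
```

```bash
python3 -m pendant '[[[0,-1,0,0,0,0,0],[0,-3,0,0,0,0,0],[0,-4,0,0,0,0,0],[0,-4,0,0,0,0,0],[0,-4,0,0,7.1,0,0],[0,0,0,0,7.1,0,0],[0,0,0,0,7.1,0,0],[0,0,0,0,7.1,0,0],[0,0,0,0,7.1,0,0],[0,0,0,0,7.1,0,0],[0,0,0,0,7.1,0,0],[0,0,0,0,7,0,0]]]';python3 rel.py .5407 -.2512 .18 14.6
```

```text
clock: 23.65
tool_pos: [0.4554, 0.2321, 0.1832]
orientation: [-90.0, -0.0, 14.4]
force: [0.3, -0.7, -0.3]
opening: 0.0119
clk 23.65 pos [0.4554 0.2321 0.1832] rpy [-8.998e+01 -5.000e-02  1.436e+01] open 0.0119 F [ 0.3 -0.7 -0.3]
shift cm [ -3.72   0.29 -48.94] rotvec [-0.02 -0.24  0.05] J [  49.1    7.   -23.4    0.   -59.5 -124.7]
```

```bash
python3 -m pendant '[[[-0.31,0,-4.07,0,0,0,0],[-0.31,0,-4.07,0,0,0,0],[-0.31,0,-4.07,0,0,0,0],[-0.31,0,-4.07,0,0,0,0],[-0.31,0,-4.07,0,0,0,0],[-0.31,0,-4.07,0,0,0,0],[-0.31,0,-4.07,0,0,0,0],[-0.31,0,-4.07,0,0,0,0],[-0.31,0,-4.07,0,0,0,0],[-0.31,0,-4.07,0,0,0,0],[-0.31,0,-4.07,0,0,0,0],[-0.31,0,-4.07,0,0,0,0]]]';python3 -m pendant '[[[0,0,0,0,0,0,0],[0,0,0,0,0,0,0],[0,0,0,0,0,0,0]]]';python3 rel.py .5407 -.2512 .125 14.6;python3 - <<'E'
from h import *
import pickle
o=ctrl.get_obs();s=snapshot('wrist');pickle.dump((o,s),open('w12.pkl','wb'))
save(s['image'],'w12.png',(150,0,340,230),2.3)
E
```

```text
clock: 24.65
tool_pos: [0.5433, -0.2518, 0.1833]
orientation: [-90.0, -0.1, 14.7]
force: [0.9, -0.1, 0.2]
opening: 0.0121
clock: 24.9
tool_pos: [0.543, -0.2499, 0.1825]
orientation: [-90.0, 0.0, 14.6]
force: [-0.3, -0.8, -0.3]
opening: 0.0119
clk 24.9 pos [ 0.543  -0.2499  0.1825] rpy [-8.999e+01  1.000e-02  1.464e+01] open 0.0119 F [-0.3 -0.8 -0.3]
shift cm [-0.26  5.75 -0.07] rotvec [-0.01  0.04 -0.01] J [ -6.   15.2 -13.   -0.  -61.8 -69.4]
```

View pics/w12.png

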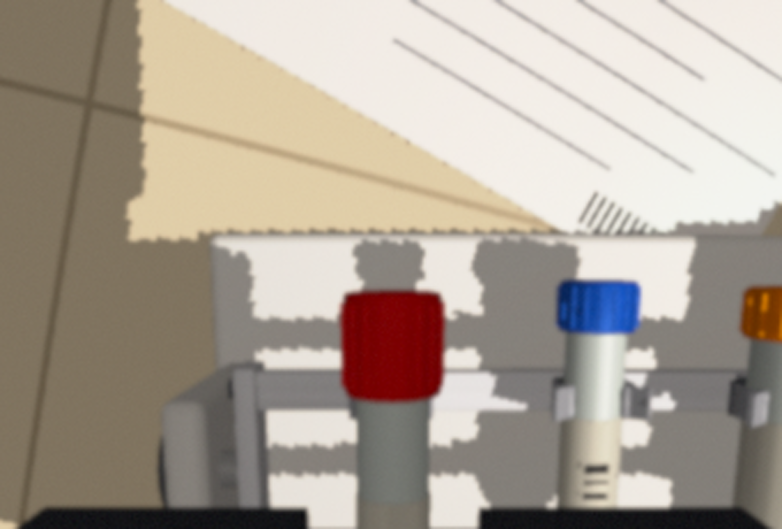

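```bash
python3 -m pendant '[[[-0.25,2,-0.07,0,0,0,0],[0,2,0,0,0,0,0],[0,2,0,0,0,0,0],[0,0.5,0,0,0,0,0],[0,0,0,0,0,0,0],[0,0,0,0,0,0,0],[0,0,0,0,0,0,0]]]';python3 rel.py .5407 -.2512 .0926 14.6;python3 - <<'E'
from h import *
s=snapshot('wrist');save(s['image'],'w13.png',(150,0,340,230),2.3)
E
```

```text
clock: 25.53
tool_pos: [0.5423, -0.2505, 0.1187]
orientation: [-90.1, -0.1, 14.8]
force: [-0.5, -0.2, 0.6]
opening: 0.0119
clk 25.53 pos [ 0.5423 -0.2505  0.1187] rpy [-90.07  -0.11  14.79] open 0.0119 F [-0.5 -0.2  0.6]
shift cm [-0.18  2.61 -0.02] rotvec [0.07 0.19 0.11] J [ -6.1  18.4 -17.6   0.  -53.8 -69.2]
```

View pics/w13.png

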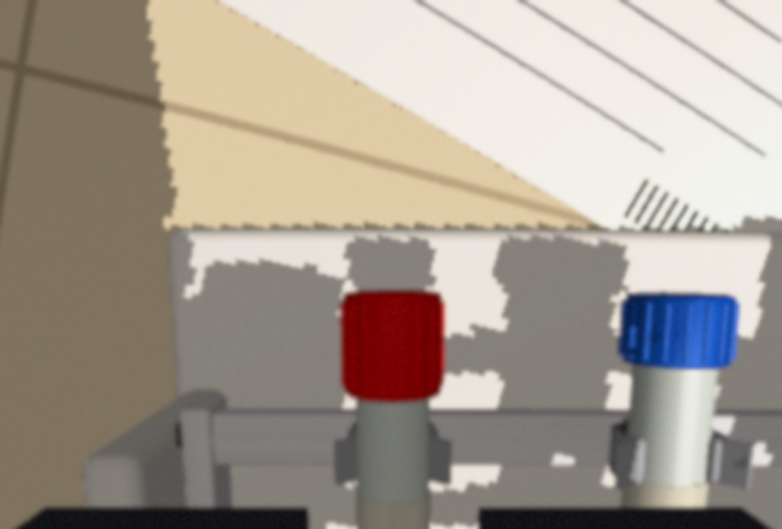

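```bash
python3 -m pendant '[[[-0.1,0.5,0,0,0.1,0,0],[0,0.5,0,0,0,0,0],[0,0.4,0,0,0,0,0],[0,0,0,0,0,0,0]]]';python3 -m pendant '[[[0,0.4,0,0,0,0,0],[0,0.4,0,0,0,0,0],[0,0.3,0,0,0,0,0],[0,0,0,0,0,0,0],[0,0,0,0,0,0,0]]]'; python3 -m pendant '[[[0,0.2,0,0,0,0,0],[0,0,0,0,0,0,0],[0,0,0,0,0,0,0]]]'; python3 rel.py .5407 -.2512 .0926 14.6
```

```text
clock: 25.92
tool_pos: [0.5402, -0.2512, 0.1025]
orientation: [-90.0, 0.0, 14.6]
force: [0.9, -1.0, 0.2]
opening: 0.0121
clock: 26.33
tool_pos: [0.5408, -0.2511, 0.0926]
orientation: [-90.0, -0.0, 14.6]
force: [0.3, 1.5, 4.6]
opening: 0.012
clock: 26.58
tool_pos: [0.5409, -0.2512, 0.0923]
orientation: [-90.1, -0.1, 14.7]
force: [-5.0, 4.5, 18.4]
opening: 0.0118
clk 26.58 pos [ 0.5409 -0.2512  0.0923] rpy [-9.007e+01 -8.000e-02  1.467e+01] open 0.0118 F [-5.   4.5 18.4]
shift cm [-0.02 -0.03  0.01] rotvec [0.07 0.07 0.08] J [ -6.1  20.  -19.4   0.1 -50.5 -69.2]
```

Seated at the expected height with 18 N against the saddle. Release and look.

```bash
python3 -m pendant '[[[0,0.1,0,0,0,0,0],[0,0,0,0,0,0,0],[0,-0.3,0,0,0,0,0.3],[0,0,0,0,0,0,0.3],[0,0,0,0,0,0,0.3],[0,0,0,0,0,0,0.3]]]'; python3 -m pendant '[[[0,-1,0,0,0,0,0.3],[0,-2,0,0,0,0,0.3],[0,-3,0,0,0,0,0.3],[0,-3,0,0,0,0,0.3],[3,-2,2.5,0,0,0,0.3],[3,-1,2.5,0,0,0,0.3],[1,0,2,0,0,0,0.3],[0,0,0,0,0,0,0.3],[0,0,0,0,0,0,0.3],[0,0,0,0,0,0,0.3]]]';python3 - <<'E'
from h import *
import pickle
o=ctrl.get_obs();s=snapshot('wrist');pickle.dump((o,s),open('w14.pkl','wb'))
print(o['tool_pos'],o['orientation'],o['opening'])
save(s['image'],'w14.png',(150,0,340,230),2.3)
RC=cam(s,o)
for t,z in [('tube_small_mid',.1105),('tube_medium_mid',.1125),('tube_large_mid',.119)]:
    for r in silhouettes(s,t)[:3]:
        v,u=np.nonzero(r['mask'])
        P=onz(s,np.c_[u,v],z,RC)[:,:2];m=P.mean(0);w,V=np.linalg.eigh(np.cov((P-m).T));d=V[:,1];d=d*np.sign(-d[0])
        a=(P-m)@d; e=(P-m)@np.array([-d[1],d[0]]);x=np.percentile(a,[.5,99.5])
        print(t,round(r['confidence'],2),m.round(4),np.degrees(np.arctan2(d[1],d[0])).round(1),'len',(x[1]-x[0]).round(4),'endmid',(m+d*x.mean()).round(4),'w',np.ptp(np.percentile(e,[1,99])).round(4))
E
```

```text
clock: 27.08
tool_pos: [0.54, -0.2511, 0.0914]
orientation: [-90.0, 0.0, 14.6]
force: [-0.7, 0.1, -1.2]
opening: 0.0255
clock: 27.92
tool_pos: [0.589, -0.1673, 0.211]
orientation: [-90.0, 0.0, 14.7]
force: [-0.3, 0.0, 0.0]
opening: 0.0264
[ 0.58895847 -0.16732596  0.21102209] [-8.99963776e+01  3.93113139e-02  1.46504551e+01] 0.026407408811488682
tube_small_mid 0.77 [ 0.5283 -0.2544] -165.4 len 0.11 endmid [ 0.5346 -0.2528] w 0.0163
tube_medium_mid 0.83 [ 0.5197 -0.1965] -165.4 len 0.1212 endmid [ 0.5275 -0.1944] w 0.0198
tube_large_mid 0.67 [ 0.5047 -0.1398] -165.2 len 0.1175 endmid [ 0.5104 -0.1383] w 0.0327
```

View pics/w14.png

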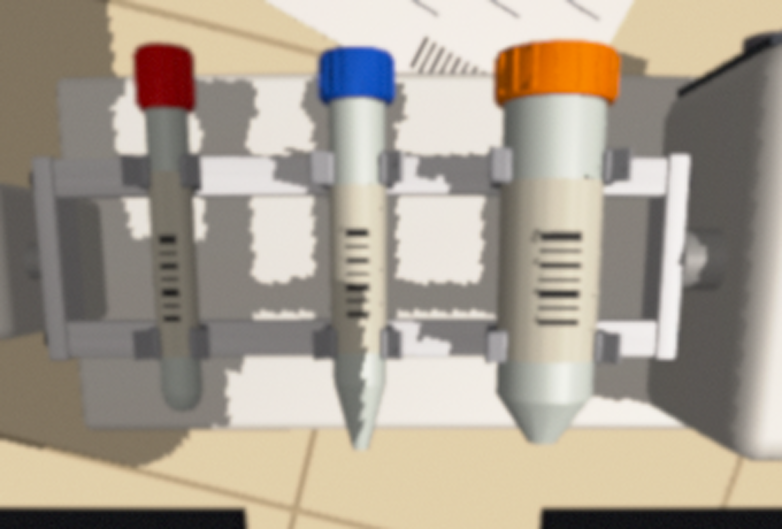

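```bash
python3 -m pendant '[[[3,-3,0,0,0,0,0.3],[3,-3,0,0,0,0,0.3],[3,-3,0,0,0,0,0.3],[3,-3,0,0,0,0,0.3],[0,0,0,0,0,0,0.3],[0,0,0,0,0,0,0.3]]]';python3 - <<'E'
from h import *
s=snapshot('side');save(s['image'],'si9.png',(200,90,290,220),2.7)
s=snapshot('scene');save(s['image'],'sc9.png',(190,150,260,200),3)
E
```

```text
clock: 28.62
tool_pos: [0.7049, -0.1378, 0.3296]
orientation: [-90.0, -0.1, 14.6]
force: [-0.9, -0.4, -1.0]
opening: 0.0261
```

View pics/si9.png

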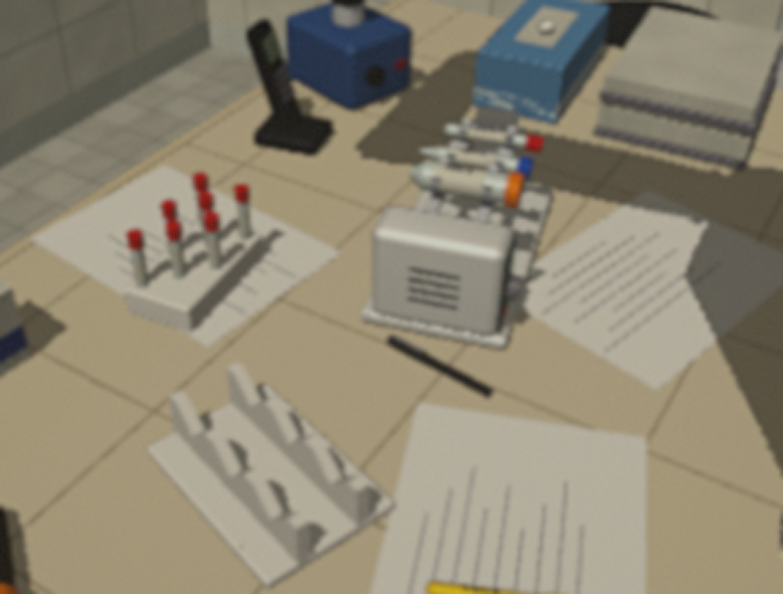

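View pics/sc9.png

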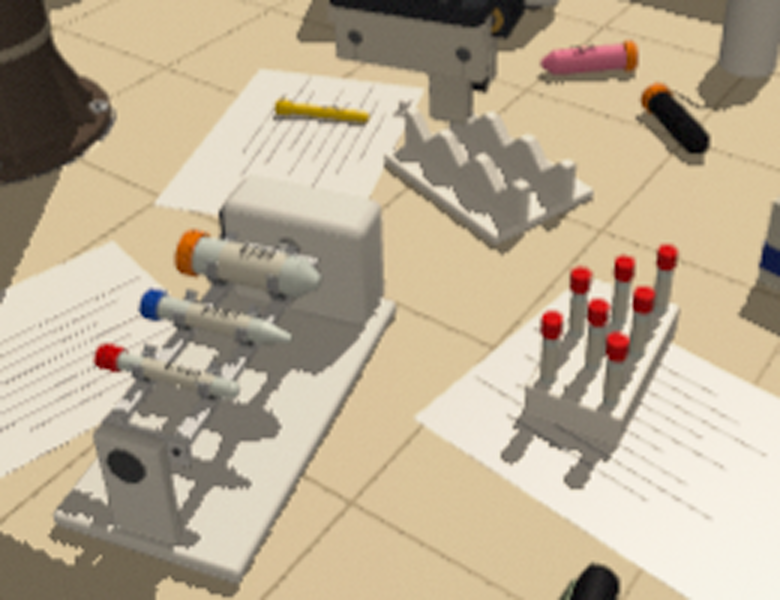

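Run:
```python
from h import *
s=snapshot('scene');RC=cam(s);img=cv2.resize(s['image'][200:320,200:340],None,fx=5,fy=5,interpolation=cv2.INTER_CUBIC).copy()
ex=np.array([.968,.252,0]);ey=np.array([-.252,.968,0]);O=np.array([.5265,-.1948,0])
for y,z,a,b in [(-.058,.1105,-.060,.0505),(0,.1125,-.058,.062),(.058,.119,-.058,.057)]:
    P=[O+ey*y+ex*t+[0,0,z] for t in (a,b)];uv=(proj(s,P,RC)-[200,200])*5
    cv2.line(img,tuple(int(v) for v in uv[0]),tuple(int(v) for v in uv[1]),(0,255,0),1)
cv2.imwrite('pics/chk.png',img[:,:,::-1])
```

View pics/chk.png

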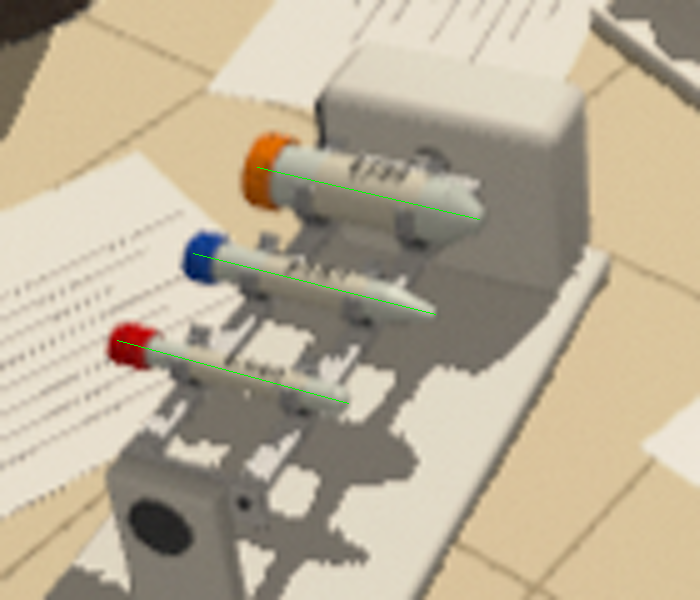

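```bash
python3 -c "
from plant import ctrl
print(ctrl.close_job())"
```

```text
the job is handed in; nothing more can be done
None
```

All three tubes are clicked into their own clips in size order: small at the post end, medium in the middle, large at the pod end. Every cap faces the control-panel side. I handed the job in at about 28.8 s with the gripper clear of everything.

- **Seating:** each tube stopped at its predicted seat height and then pushed back firmly (18–27 N), so I judge all three fully home.
- **Last pictures:** the expected axes of level, seated tubes fall on the tubes in the scene camera's view. The cradle is empty, and the sample rack and marker look untouched.
- **Disagreements:** the silhouette check put all three tubes about 2–3 mm towards the cap side of the seat points. That is about the calibration error, and the clips still grip only straight barrel.
- **Slip:** one early move went the wrong way along y because I had a sign wrong. It touched nothing and I corrected it.

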